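# Change the filter cartridges of a clinic air unit and reset its valve

## Robot

A 7-joint arm with a two-finger parallel gripper is mounted at the origin on the work surface. World frame = base frame: x ahead of the robot, y to its left, z up, the work surface at z = 0. Lengths are in mm, angles in rad, forces in N, time in s.
With the tool pointing down it reaches from about 350 to 900 mm from the base axis. Payload 7.2 kg.
Tool frame: the origin (TCP) lies at the very end of the fingers, on their centre line; the grasp point (between the pads) lies 19 mm behind it; z points along the fingers, y is the line along which they close (so a half turn about z gives the same grasp; the last joint's range is limited). The gripper opens to 85 mm and grips with 20 to 120 N. Pads are 22 mm wide; open, the fingers measure 114 mm over their backs; the gripper's body (76 mm by 85 mm) begins 54 mm behind the grasp point. The pads swing forward as they close: fully open they stand 13 mm farther back than shut.
Start: joints at [-1.266, 0.411, -0.013, 1.596, 0.006, 1.134, -0.082], TCP at [227.65, 582.069, 231.297] pointing down, gripper open.
Joint ranges: [-2.95, 2.95], [-0.29, 1.99], [-1.47, 1.44], [0.14, 2.54], [-1.03, 4.17], [0.13, 1.85], [-2.86, 2.86]. Speed limits (rad/s): [2.39, 2.39, 3.01, 3.01, 3.14, 3.14, 3.14].

## Interface

Orientations are given as a 3x3 rotation matrix whose columns are the frame's x, y, z axes.
In Python, from workcell import * gives the robot as it stands.
- The arm moves only by the tool move_arm, never from a script. Its argument "deltas" is one flat list of numbers, 4 for each row, row after row: the shift along the tool's x, y, z scaled (see below), then the turn about the tool's z scaled (see below). In form: [tx, ty, tz, twist, tx, ty, tz, twist, ...]. A call has exactly 5 rows; each row is the pose to reach, as a shift and turn from the pose commanded when the call began, along the tool's axes at that moment; what a row does not reach only later rows make up. The controller multiplies each number of a shift by 0.5 m and each number of a turn by 2 rad. A row lasts 1/10 s, in which the tool goes at most 50 mm and 8.59 degrees, less where a joint would pass 70% of its speed; a pose out of reach is approached as far as the arm can. A call with a number of a shift or a turn outside -1 to 1 is refused whole. A call with a gripper value outside its range is refused whole. "hand" is the opening, from -1 (shut) to 1 (fully open), set as the call begins (left out, the last holds). The fingers move at their own pace and stop on an object; the grip force is fixed at half the most. Time passes only in rows, so rows that repeat a pose let the fingers close, or fill a call up. It gives the time, the measured TCP pose, the force, the opening and the grip force at its end, in the units of the state.
- read_state(): the state, without advancing time (a new reading comes with each control period).
- capture(name): name is "side" or "top" or "wrist"; returns the picture (480x640x3 uint8, blue, green, red); there is no depth.
- calibration(name): a dict with "vertical_fov" (degrees; the focal length in pixels is half the picture's height over the tangent of half this angle, whatever the lens; pixels are square), "cx", "cy" (the principal point, pixels), "R" (3x3) and "t" (3): a world point X has camera coordinates R X + t; the wrist camera has in their place "mount" (4x4, takes a point from camera to tool coordinates, whose origin is the TCP and whose axes are the flange's). Camera axes: x right, y down, z forward; pixel columns grow to the right and rows downward; lengths in mm; the calibration is good to about 2 mm. A picture is of the moment at which its call begins: read the wrist's pose just before it. calibration takes no time and is no camera call.
- finish_job(): hands the job in; it is judged then, once.
The state is a dict: "time": time; "qpos": joint angles; "qd": joint speeds; "tau": joint torques, N m; "eef_pos": TCP position; "eef_rot": TCP orientation; "wrist_force": force on the tool from outside, world axes, zero at the start; "torque": the same for the moment, N m; "opening": opening from 0.0 (shut) to 1.0 (fully open); "grasp_force": force on a finger pad.
Only numpy, scipy, OpenCV 4.12 (cv2) and the standard library are available. Lean on these libraries where they do the work, as an engineer would, in place of code of your own. Each camera call takes 0.05 s, during which the arm holds its last target. There are 200 camera calls.

## Task

Shut the valve on the air filter unit, then lift each used cartridge out of its bay and put it in the steel tray, and press every fresh cartridge from around the blue drape fully home, flush with the deck, in a bay of its own (a bay may be left over). Keep the valve shut until they are all in, and only then set its lever half open, to 45 degrees over the long middle mark. Leave the jar, the tape roll and the finger clip where they are.

Things in the scene. Friction and masses are not known exactly. Their poses are not given: they have to be found in the camera images.
- unit: low air filter unit, 110 x 380 mm and 45 mm high, fixed to the table; origin on the table under its centre, x points away from the robot, y along its length. White deck with four bays at y = -60, 10, 80 and 150 mm; grey valve block with the ball valve at its right end (axis at x = 0, y = -135 mm).
- bay0 (a point): first bay from the valve: recess 74 x 50 mm (long side along the unit's x), mouth chamfered 4 mm. The point is where the centre of a cartridge's underside lies when fully home, 28 mm below the deck top (45 mm above the table). A stiff seal plate holds a cartridge 8 mm proud until pressed down with about 10 N, then stays down. Axes as the unit's.
- bay1 (a point): second bay from the valve: recess 74 x 50 mm (long side along the unit's x), mouth chamfered 4 mm. The point is where the centre of a cartridge's underside lies when fully home, 28 mm below the deck top (45 mm above the table). A stiff seal plate holds a cartridge 8 mm proud until pressed down with about 10 N, then stays down. Axes as the unit's.
- bay2 (a point): third bay from the valve: recess 74 x 50 mm (long side along the unit's x), mouth chamfered 4 mm. The point is where the centre of a cartridge's underside lies when fully home, 28 mm below the deck top (45 mm above the table). A stiff seal plate holds a cartridge 8 mm proud until pressed down with about 10 N, then stays down. Axes as the unit's.
- bay3 (a point): fourth bay from the valve: recess 74 x 50 mm (long side along the unit's x), mouth chamfered 4 mm. The point is where the centre of a cartridge's underside lies when fully home, 28 mm below the deck top (45 mm above the table). A stiff seal plate holds a cartridge 8 mm proud until pressed down with about 10 N, then stays down. Axes as the unit's.
- valve (a joint): valve opening angle in rad: 0 closed (lever points along the unit's -x, towards the robot), 0.785 half open (over the long middle mark), 1.571 fully open (lever along the unit's -y). Grows counter-clockwise seen from above; stiff, stays where it is left.
- valve_axis (a point): point on the valve's vertical axis at the lever's mid height, 79 mm above the table
- lever_grip (a point): point in the valve's steel lever, 75 mm from the axis, at its mid height; the lever is a bar 14 mm thick and 22 mm high that reaches 105 mm from the axis, its underside 23 mm above the deck top
- tray: fixed open steel tray for used cartridges, 110 (x) x 200 (y) mm, 40 mm high, walls and floor about 4 mm; origin: centre of its underside
- fresh0: fresh filter cartridge: white body 70 x 46 x 28 mm with a grey grip rib on top, 60 mm long, 12 mm thick, 28 mm high, running along the body's long (x) axis; 56 mm tall in all, about 120 g. Origin: centre of the underside, z up, x along the length; a half turn about z makes no difference. Lies upright on or beside the blue drape at the start; three or four are present.
- fresh1: fresh filter cartridge: white body 70 x 46 x 28 mm with a grey grip rib on top, 60 mm long, 12 mm thick, 28 mm high, running along the body's long (x) axis; 56 mm tall in all, about 120 g. Origin: centre of the underside, z up, x along the length; a half turn about z makes no difference. Lies upright on or beside the blue drape at the start; three or four are present.
- fresh2: fresh filter cartridge: white body 70 x 46 x 28 mm with a grey grip rib on top, 60 mm long, 12 mm thick, 28 mm high, running along the body's long (x) axis; 56 mm tall in all, about 120 g. Origin: centre of the underside, z up, x along the length; a half turn about z makes no difference. Lies upright on or beside the blue drape at the start; three or four are present.
- fresh3: fresh filter cartridge: white body 70 x 46 x 28 mm with a grey grip rib on top, 60 mm long, 12 mm thick, 28 mm high, running along the body's long (x) axis; 56 mm tall in all, about 120 g. Origin: centre of the underside, z up, x along the length; a half turn about z makes no difference. Lies upright on or beside the blue drape at the start; three or four are present.
- used0: used filter cartridge: white body 70 x 46 x 28 mm with a grey grip rib on top, 60 mm long, 12 mm thick, 28 mm high, running along the body's long (x) axis; 56 mm tall in all, about 120 g. Origin: centre of the underside, z up, x along the length; a half turn about z makes no difference. Stands in a bay at the start, 8 mm proud; one or two are present.
- used1: used filter cartridge: white body 70 x 46 x 28 mm with a grey grip rib on top, 60 mm long, 12 mm thick, 28 mm high, running along the body's long (x) axis; 56 mm tall in all, about 120 g. Origin: centre of the underside, z up, x along the length; a half turn about z makes no difference. Stands in a bay at the start, 8 mm proud; one or two are present.
- used2: used filter cartridge: white body 70 x 46 x 28 mm with a grey grip rib on top, 60 mm long, 12 mm thick, 28 mm high, running along the body's long (x) axis; 56 mm tall in all, about 120 g. Origin: centre of the underside, z up, x along the length; a half turn about z makes no difference. Stands in a bay at the start, 8 mm proud; one or two are present.
- used3: used filter cartridge: white body 70 x 46 x 28 mm with a grey grip rib on top, 60 mm long, 12 mm thick, 28 mm high, running along the body's long (x) axis; 56 mm tall in all, about 120 g. Origin: centre of the underside, z up, x along the length; a half turn about z makes no difference. Stands in a bay at the start, 8 mm proud; one or two are present.
- jar: white jar, 60 mm wide, 62 mm high, bystander; origin under its centre
- tape: roll of paper tape lying flat, 76 mm wide, 25 mm high, bystander; origin under its centre
- oximeter: small finger clip box, 62 x 36 x 32 mm, bystander; origin under its centre
Things that resemble listed ones, but are neither listed nor needed, are in the scene too. What is shaped like the tray but yellow is not meant.

How it is judged:
By the outcome, as a careful person would: the job done as asked, in the order asked, and still so for the second after the job is handed in, with the robot touching nothing.
Of fresh0, fresh1, fresh2, fresh3 only 3 to 4 are there at a start; the rules pass over those that are not, and their reading is None.
Of used0, used1, used2, used3 only 1 to 2 are there at a start; the rules pass over those that are not, and their reading is None.
At some moment in a run one of fresh0, fresh1, fresh2, fresh3 may be knocked a few centimetres aside while the robot is not near it.
It also fails if it takes over 210 s, if anything falls off the work surface, if the arm or the gripper's body presses on something with over 40 N, if the wrist force passes 120 N, or if a joint passes its speed limit or range.

## Working session

There is one attempt and no reset: what is moved stays moved. The work goes in short steps, Python scripts to look and compute and a tool call to move; the robot and the scene stay as the last step left them, time stands still between calls to the robot, and variables do not carry over. Pictures are saved under pics/ and viewed, at most 14 in all, crops included, and the job is handed in when it is done.

Besides the shell and the picture viewer there is one more tool, called after "Emit:" as name(argument=value, ...) on one line, values as JSON. move_arm: Moves the arm, as the interface text tells. Its arguments: {"type":"object","properties":{"deltas":{"type":"array","items":{"type":"number","minimum":-1,"maximum":1}},"hand":{"type":"number"}},"required":["deltas"]}

```bash
mkdir -p pics; ls; python3 - <<'E'
from workcell import *
import cv2
s=read_state(); print(s)
for n in("top","side","wrist"):
    c=calibration(n); print(n,c)
    cv2.imwrite(f"pics/{n}0.png",capture(n))
E
```

```text
pics
{'time': 0.0, 'qpos': array([-1.26618972,  0.41187684, -0.01272751,  1.59705264,  0.005555  ,
        1.13431116, -0.0821918 ]), 'qd': array([-5.71049257e-04, -2.92197939e-04, -6.04569091e-04, -1.24798210e-03,
       -6.45748606e-04,  2.52673327e-05,  1.11418785e-04]), 'tau': array([-8.25265761e-04, -6.00611830e+01,  6.81553781e-01, -2.99413723e+01,
        1.38213541e-02,  1.03425936e-02,  2.92239986e-05]), 'eef_pos': array([227.47786077, 581.59081801, 230.46383544]), 'eef_rot': array([[-9.31318985e-01,  3.64204164e-01, -5.23908389e-04],
       [ 3.64204535e-01,  9.31317737e-01, -1.52605866e-03],
       [-6.78717433e-05, -1.61205721e-03, -9.99998698e-01]]), 'wrist_force': array([-0.6230411 ,  0.15721234, -0.32225873]), 'torque': array([-0.02130017, -0.01619806,  0.04241664]), 'grasp_force': 0.0, 'opening': 0.9991614646365653}
top {'vertical_fov': 53.00474153475001, 'cx': 321.3483035628428, 'cy': 243.57884601180865, 'R': array([[-0.00951917, -0.99959665,  0.02675664],
       [-0.99540293,  0.00692227, -0.09552535],
       [ 0.0953016 , -0.02754296, -0.99506733]]), 't': array([ -32.54787157,  531.95342993, 1175.21501406])}
side {'vertical_fov': 55.53068054958965, 'cx': 318.6880283427473, 'cy': 231.9573398316573, 'R': array([[ 0.76030856, -0.64929363,  0.01867278],
       [-0.3768228 , -0.4643017 , -0.80151638],
       [ 0.52908929,  0.60236343, -0.5976812 ]]), 't': array([-431.63107462,  275.78987664,  943.78337285])}
wrist {'vertical_fov': 60.300083546533756, 'cx': 310.51582833133756, 'cy': 243.7681154374845, 'mount': array([[ 3.70412696e-04, -9.57554571e-01, -2.88251812e-01,
         7.28033593e+01],
       [ 9.99999848e-01,  2.36761069e-04,  4.98525906e-04,
         5.33533615e-01],
       [-4.09118952e-04, -2.88251953e-01,  9.57554512e-01,
        -1.42913398e+02],
       [ 0.00000000e+00,  0.00000000e+00,  0.00000000e+00,
         1.00000000e+00]])}
```

View pics/top0.png

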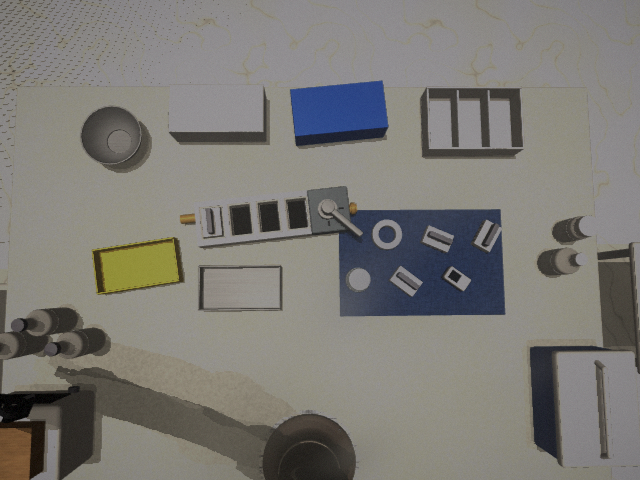

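View pics/side0.png

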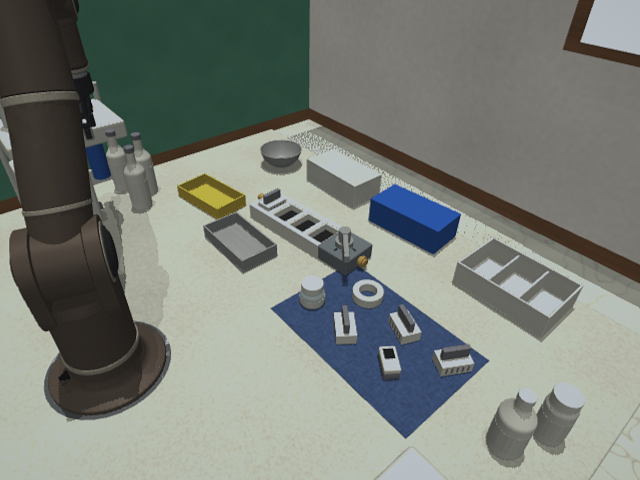

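The top view shows one used cartridge in bay 3 (210,221) and empty bays near (241,219), (269,216) and (297,214). The valve is at (327,208) with its lever tip near (359,235), and the steel tray is at (240,288), with the yellow decoy at (137,265). Three cartridges lie on the drape, near (437,237), (488,235) and (406,280). The boxy thing at (457,278) is the finger clip. I'll confirm these in enlarged crops.

```bash
python3 - <<'E'
import cv2
im=cv2.imread("pics/top0.png")
cv2.imwrite("pics/cropA.png",cv2.resize(im[205:315,365:525],None,fx=5,fy=5,interpolation=cv2.INTER_CUBIC))
cv2.imwrite("pics/cropB.png",cv2.resize(im[178:318,178:378],None,fx=4,fy=4,interpolation=cv2.INTER_CUBIC))
E
```

```text
(no output)
```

View pics/cropA.png

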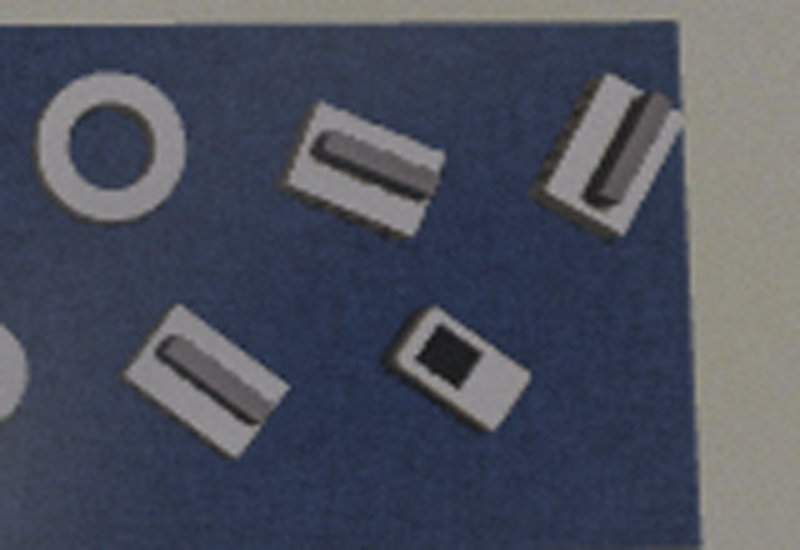

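View pics/cropB.png

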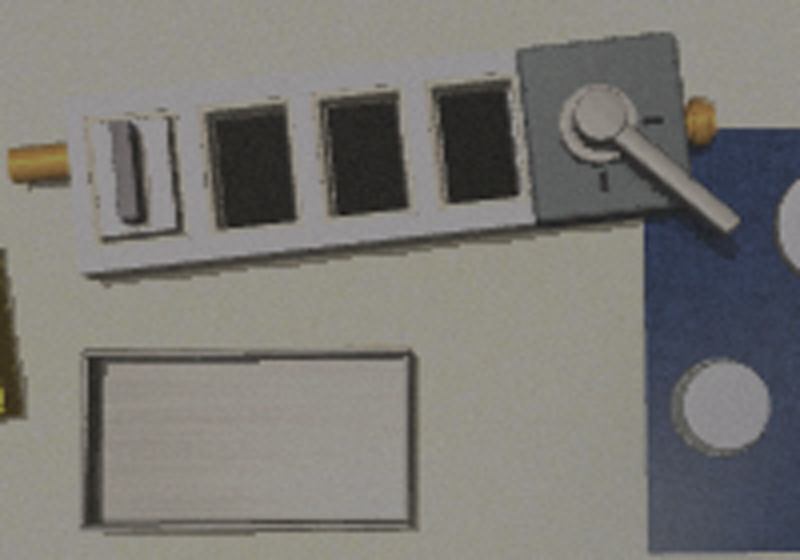

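The crops settle it. The three ribbed white bodies on the drape are the fresh cartridges; the rib-less box with the dark window is the finger clip. The grey tray in front of the unit is steel, so it is the right one. Next I'll work out poses.

```bash
cat > h.py <<'E'
from workcell import *
import numpy as np, cv2
from scipy.optimize import least_squares
def cam(n,s=None):
    c=calibration(n); f=240/np.tan(np.radians(c["vertical_fov"])/2)
    K=np.array([[f,0,c["cx"]],[0,f,c["cy"]],[0,0,1]])
    if n=="wrist":
        s=s or read_state(); T=np.eye(4); T[:3,:3]=s["eef_rot"]; T[:3,3]=s["eef_pos"]
        W=np.linalg.inv(T@c["mount"]); return K,W[:3,:3],W[:3,3]
    return K,c["R"],c["t"]
def back(C,px,z):
    K,R,t=C; d=R.T@np.linalg.solve(K,np.r_[px,1]); o=-R.T@t
    return o+d*(z-o[2])/d[2]
def proj(C,X):
    K,R,t=C; p=K@(R@np.asarray(X,float).T+t[:,None]); return (p[:2]/p[2]).T
def place(pose,P):  # pose x,y,yaw(rad); P local xyz
    x,y,a=pose; P=np.atleast_2d(P).astype(float); c,s=np.cos(a),np.sin(a)
    return np.c_[x+c*P[:,0]-s*P[:,1],y+s*P[:,0]+c*P[:,1],P[:,2]]
def fit(C,P,px,g):
    r=least_squares(lambda q:(proj(C,place((q[0]*100,q[1]*100,q[2]),P))-px).ravel(),[g[0]/100,g[1]/100,g[2]])
    return np.array([r.x[0]*100,r.x[1]*100,r.x[2]]),np.abs(r.fun).max()
def go(x,y,z,deg=None):
    """deltas to bring TCP to x,y,z with tool x along world angle deg (mod 180)"""
    s=read_state(); R=s["eef_rot"]; d=R.T@(np.array([x,y,z])-s["eef_pos"])
    cur=np.degrees(np.arctan2(R[1,0],R[0,0])); w=0
    if deg is not None: w=-((deg-cur+90)%180-90)
    print("row",np.round(d/500,4),round(np.radians(w)/2,4),"| mm",d.round(1),"deg",round(w,1),"q7",s["qpos"][6].round(2),"yaw",cur.round(1))
def st():
    s=read_state();print(round(s["time"],1),s["eef_pos"].round(1),"F",s["wrist_force"].round(1),"op",round(s["opening"],3),"g",round(s["grasp_force"],1),"q",s["qpos"].round(2))
E
python3 - <<'E'
from h import *
C=cam("top")
B=lambda u,v:((u+.5)/4-.5+178,(v+.5)/4-.5+178); A=lambda u,v:((u+.5)/5-.5+365,(v+.5)/5-.5+205)
px=np.array([B(477,141),B(364,154.5),B(252,166),B(136.5,177)])
P=[[0,y,45] for y in(-60,10,80,150)]
u,e=fit(C,P,px,(550,100,0)); print("unit",u,np.degrees(u[2]),e)
for n,y in zip("0123",(-60,10,80,150)): print("bay",n,place(u,[0,y,17])[0].round(1))
print("axis",place(u,[0,-135,79])[0].round(1))
for p in (B(735,225),B(603,112)): print("lever",back(C,p,90).round(1))
print("unit corners",[back(C,B(*p),45).round(0)[:2] for p in((85,272),(690,210),(678,35))])
t=[back(C,B(*p),40)[:2].round(0) for p in((83,352),(414,350),(416,528),(82,528))]; print("tray",t,np.mean(t,0))
for n,p,q in(("a",(322,140),(435,188)),("b",(655,98),(605,200)),("c",(168,345),(262,412))):
    p,q=back(C,A(*p),56),back(C,A(*q),56); print(n,((p+q)/2).round(1),np.linalg.norm(p-q).round(1),np.degrees(np.arctan2(*(p-q)[1::-1])).round(1))
print("jar",back(C,B(725,405),62).round(0),"tape",back(C,A(110,147),25).round(0),"oxi",back(C,A(465,370),32).round(0))
E
```

```text
unit [5.99890117e+02 8.25498968e+01 1.01019689e-01] 5.788001852440773 0.3068700066201586
bay 0 [605.9  22.9  17. ]
bay 1 [598.9  92.5  17. ]
bay 2 [591.8 162.1  17. ]
bay 3 [584.8 231.8  17. ]
axis [613.5 -51.8  79. ]
lever [ 548.  -130.3   90. ]
lever [616.2 -52.8  90. ]
unit corners [array([527., 262.]), array([ 563., -108.]), array([ 672., -102.])]
tray [array([478., 264.]), array([478.,  63.]), array([370.,  62.]), array([372., 263.])] [424.5 163. ]
a [ 542. -328.   56.] 60.0 66.4
b [ 548.6 -452.9   56. ] 57.1 -28.2
c [ 437.8 -244.6   56. ] 55.7 53.9
jar [ 442. -126.   62.] tape [ 555. -201.   25.] oxi [ 441. -375.   32.]
```

```bash
cat >> h.py <<'E'
def go(x,y,z,deg=None):
    """deltas to bring TCP to x,y,z, tool x along world angle deg (mod 180), wrist kept near mid range"""
    s=read_state(); R=s["eef_rot"]; p=s["eef_pos"]; d=R.T@(np.array([x,y,z])-p)
    near=lambda a,c,m:c+(a-c+m/2)%m-m/2
    az=lambda q:np.degrees(np.arctan2(q[1],q[0]))+90
    cur=near(np.degrees(np.arctan2(R[1,0],R[0,0])),az(p),360); w=0
    if deg is not None: w=-(near(deg,az((x,y)),180)-cur)
    print("row",np.round(d/500,4),round(np.radians(w)/2,4),"| mm",d.round(1),"deg",round(w,1),"q7",s["qpos"][6].round(2),"yaw",cur.round(1),"F",s["wrist_force"].round(1),"op",s["opening"].round(3),"t",s["time"].round(1))
E
python3 -c "
from h import *
go(565.4,-109.3,180,50.1)"
```

```text
Traceback (most recent call last):
  File "h.py", line 37, in go
    print("row",np.round(d/500,4),round(np.radians(w)/2,4),"| mm",d.round(1),"deg",round(w,1),"q7",s["qpos"][6].round(2),"yaw",cur.round(1),"F",s["wrist_force"].round(1),"op",s["opening"].round(3),"t",s["time"].round(1))
                                                                                                                                                                               ^^^^^^^^^^^^^^^^^^
AttributeError: 'float' object has no attribute 'round'
```

```bash
sed -i 's/s\["opening"\].round(3),"t",s\["time"\].round(1)/round(s["opening"],3),"t",round(s["time"],1)/' h.py
python3 -c "
from h import *
go(565.4,-109.3,180,50.1)"
```

```text
row [-1.1327 -1.0408  0.1027] 0.9472 | mm [-566.3 -520.4   51.3] deg 108.5 q7 -0.08 yaw 158.6 F [ 0.2 -0.5 -0. ] op 0.999 t 0.1
```

Emit:
move_arm(deltas=[-0.07,-0.065,0.006,0.06,-0.14,-0.13,0.012,0.12,-0.21,-0.195,0.018,0.18,-0.28,-0.26,0.024,0.24,-0.35,-0.325,0.03,0.3], hand=1)

```text
time: 0.65
eef_pos: [331.9, 365.1, 216.1]
eef_rot: [[-0.559, 0.829, -0.0], [0.829, 0.559, 0.0], [0.0, -0.0, -1.0]]
wrist_force: [-0.4, 0.0, -0.4]
opening: 1.0
grasp_force: 0.0
```

```bash
python3 -c "
from h import *
go(565.4,-109.3,180,50.1);st()"
```

```text
row [-1.0477 -0.1431  0.072 ] 0.6448 | mm [-523.9  -71.5   36. ] deg 73.9 q7 -0.3 yaw 124.0 F [-0.4  0.  -0.4] op 1.0 t 0.7
0.7 [331.9 365.1 216.1] F [-0.4  0.  -0.4] op 1.0 g 0.0 q [-1.08  0.2   0.17  1.94 -0.04  1.01 -0.3 ]
```

Emit:
move_arm(deltas=[-0.095,-0.013,0.007,0.06,-0.19,-0.026,0.014,0.12,-0.285,-0.039,0.02,0.18,-0.38,-0.052,0.027,0.24,-0.475,-0.065,0.034,0.3])

```text
time: 1.15
eef_pos: [438.7, 150.6, 199.3]
eef_rot: [[0.007, 1.0, 0.0], [1.0, -0.007, 0.001], [0.001, 0.0, -1.0]]
wrist_force: [1.7, 1.3, -0.7]
opening: 1.001
grasp_force: 0.0
```

```bash
python3 -c "
from h import *
go(565.4,-109.3,180,50.1);st()"
```

```text
row [-0.5181  0.2568  0.0385] 0.3448 | mm [-259.1  128.4   19.2] deg 39.5 q7 -0.35 yaw 89.6 F [ 1.7  1.3 -0.7] op 1.001 t 1.1
1.1 [438.7 150.6 199.3] F [ 1.7  1.3 -0.7] op 1.001 g 0.0 q [-0.8   0.17  0.41  2.03 -0.08  0.95 -0.35]
```

Emit:
move_arm(deltas=[-0.09,0.043,0.006,0.06,-0.18,0.087,0.013,0.12,-0.27,0.13,0.02,0.18,-0.36,0.174,0.026,0.24,-0.44,0.218,0.033,0.3])

```text
time: 1.65
eef_pos: [547.4, -70.2, 182.8]
eef_rot: [[0.571, 0.821, 0.0], [0.821, -0.571, -0.0], [0.0, 0.0, -1.0]]
wrist_force: [0.5, 0.1, 0.1]
opening: 0.999
grasp_force: 0.0
```

Emit:
move_arm(deltas=[-0.05,0.08,0.005,0.045,-0.05,0.08,0.005,0.045,-0.05,0.08,0.005,0.045,-0.05,0.08,0.005,0.045,-0.05,0.08,0.005,0.045])

```text
time: 2.15
eef_pos: [565.5, -109.4, 180.3]
eef_rot: [[0.636, 0.772, -0.0], [0.772, -0.636, 0.001], [0.001, -0.001, -1.0]]
wrist_force: [0.2, -0.2, -0.6]
opening: 1.003
grasp_force: 0.0
```

```bash
python3 -c "
from h import *
go(565.4,-109.3,180,50.1);st()
S=read_state();cv2.imwrite('pics/w1.png',capture('wrist'))
C=cam('wrist',S)
print('axis90',proj(C,[[613.5,-51.8,90]]),'tip',proj(C,[[613.5-105*.641,-51.8-105*.767,90]]))
go(565.4,-109.3,120,50.1)"
```

```text
row [ 0.     -0.0003  0.0005] 0.0035 | mm [ 0.  -0.1  0.3] deg 0.4 q7 -0.3 yaw 50.5 F [ 0.2 -0.2 -0.6] op 1.003 t 2.1
2.1 [ 565.5 -109.4  180.3] F [ 0.2 -0.2 -0.6] op 1.003 g 0.0 q [-0.37  0.43  0.64  1.81 -0.3   1.   -0.3 ]
axis90 [[310.65570094 118.04350343]] tip [[309.42867984 297.01125759]]
row [-0.     -0.0005  0.1208] 0.0034 | mm [-0.  -0.2 60.4] deg 0.4 q7 -0.3 yaw 50.5 F [ 0.4 -0.5  0.2] op 0.997 t 2.2
```

View pics/w1.png

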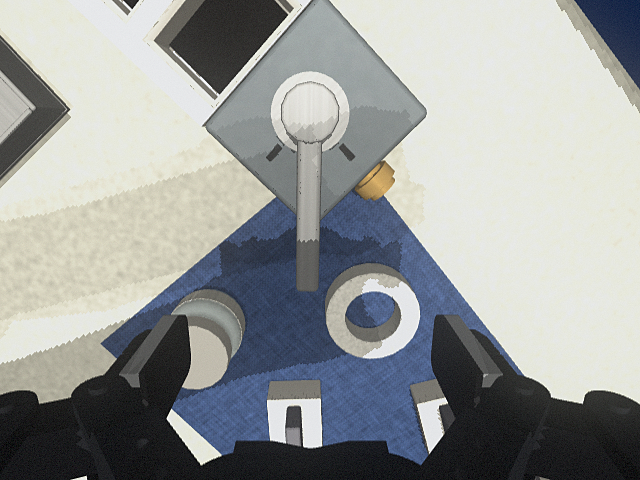

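The lever runs straight down the image from the hub (310,110) to the tip (307,290). The end marks are at (275,152) and (347,152), so it stands about half open and matches my estimate. I'll descend and grip it.

Emit:
move_arm(deltas=[0,0,0.08,0.003,0,0,0.16,0.003,0,0,0.22,0.003,0,0,0.24,0.003,0,0,0.24,0.003])

```text
time: 2.7
eef_pos: [565.0, -110.3, 59.5]
eef_rot: [[0.642, 0.767, -0.002], [0.767, -0.642, 0.0], [-0.001, -0.002, -1.0]]
wrist_force: [0.3, -0.8, 1.0]
opening: 0.996
grasp_force: 0.0
```

Emit:
move_arm(deltas=[0,0,0,0,0,0,0,0,0,0,0,0,0,0,0,0,0,0,0,0], hand=-1)

```text
time: 3.2
eef_pos: [565.6, -110.8, 60.8]
eef_rot: [[0.642, 0.766, 0.0], [0.766, -0.642, 0.001], [0.0, -0.0, -1.0]]
wrist_force: [-7.2, 4.5, 14.3]
opening: 0.153
grasp_force: 61.7
```

Emit:
move_arm(deltas=[0,0,0,0,0,0,0,0,0,0,0,0,0,0,0,0,0,0,0,0])

```text
time: 3.7
eef_pos: [565.2, -110.5, 60.9]
eef_rot: [[0.642, 0.767, -0.001], [0.767, -0.642, 0.001], [0.0, -0.001, -1.0]]
wrist_force: [-3.0, 2.4, 7.7]
opening: 0.156
grasp_force: 58.1
```

```bash
cat >> h.py <<'E'
AX=np.array([613.5,-51.8]); CL=185.8
def arc(o0,o1,n,r=75,z=60):
    """rows from opening o0 deg to o1 in n equal steps, in tool axes now"""
    s=read_state();R=s["eef_rot"]; p=s["eef_pos"]
    f=lambda o:np.r_[AX+r*np.array([np.cos(np.radians(CL+o)),np.sin(np.radians(CL+o))]),z]
    cur=np.degrees(np.arctan2(R[1,0],R[0,0]))
    for k in range(1,n+1):
        o=o0+(o1-o0)*k/n
        w=-((CL+o-cur+90)%180-90)
        print(np.r_[R.T@(f(o)-p)/500,np.radians(w)/2].round(3).tolist())
E
python3 -c "
from h import *
st()
s=read_state();d=s['eef_pos'][:2]-AX;print(np.hypot(*d),(np.degrees(np.arctan2(d[1],d[0]))-CL)%360)
arc(44.3,20,5)"
```

```text
3.7 [ 565.2 -110.5   60.9] F [-3.   2.4  7.7] op 0.156 g 58.1 q [-0.29  0.58  0.55  1.9  -0.42  0.78 -0.2 ]
75.99635378626107 44.78382501009503
[0.003, -0.014, 0.002, 0.042]
[0.004, -0.027, 0.002, 0.085]
[0.007, -0.039, 0.002, 0.127]
[0.011, -0.051, 0.002, 0.17]
[0.015, -0.063, 0.002, 0.212]
```

Emit:
move_arm(deltas=[0.001,-0.013,0,0.042,0.003,-0.026,0,0.085,0.006,-0.039,0,0.127,0.01,-0.051,0,0.17,0.014,-0.063,0,0.212])

```text
time: 4.2
eef_pos: [544.5, -84.9, 60.8]
eef_rot: [[0.902, 0.432, -0.002], [0.432, -0.902, 0.002], [-0.002, -0.002, -1.0]]
wrist_force: [-6.4, 2.0, 12.0]
opening: 0.151
grasp_force: 59.3
```

```bash
python3 -c "
from h import *
st()
s=read_state();d=s['eef_pos'][:2]-AX;o=(np.degrees(np.arctan2(d[1],d[0]))-CL+180)%360-180;print(np.hypot(*d),o)
arc(o,-2,5,76,61)"
```

```text
4.2 [544.5 -84.9  60.8] F [-6.4  2.  12. ] op 0.151 g 59.3 q [-0.43  0.58  0.67  1.97 -0.51  0.77 -0.58]
76.582678811246 19.827419407448417
[0.002, -0.012, -0.0, 0.038]
[0.003, -0.023, -0.0, 0.076]
[0.005, -0.034, -0.0, 0.114]
[0.008, -0.046, -0.0, 0.152]
[0.012, -0.057, -0.0, 0.19]
```

Emit:
move_arm(deltas=[0.002,-0.012,0,0.038,0.003,-0.023,0,0.076,0.005,-0.034,0,0.114,0.008,-0.046,0,0.152,0.012,-0.056,0,0.187])

```text
time: 4.7
eef_pos: [536.5, -57.4, 60.8]
eef_rot: [[0.997, 0.073, -0.005], [0.073, -0.997, 0.002], [-0.005, -0.002, -1.0]]
wrist_force: [-13.1, -16.0, 16.0]
opening: 0.156
grasp_force: 63.4
```

Emit:
move_arm(deltas=[0,0,0,0,0,0,0,0,0,0,0,0,0,0,0,0,0,0,0,0])

```text
time: 5.2
eef_pos: [536.5, -57.8, 60.8]
eef_rot: [[0.997, 0.076, -0.005], [0.076, -0.997, 0.002], [-0.005, -0.002, -1.0]]
wrist_force: [-13.5, -0.0, 18.2]
opening: 0.156
grasp_force: 62.5
```

```bash
python3 -c "
from h import *
st()
s=read_state();d=s['eef_pos'][:2]-AX;o=(np.degrees(np.arctan2(d[1],d[0]))-CL+180)%360-180;R=s['eef_rot'];print(np.hypot(*d),o,np.degrees(np.arctan2(R[1,0],R[0,0]))-5.8)"
```

```text
5.2 [536.5 -57.8  60.8] F [-13.5  -0.   18.2] op 0.156 g 62.5 q [-0.55  0.6   0.77  2.   -0.59  0.79 -0.92]
77.2595557411741 -1.3470008365684976 -1.4476755555908616
```

Emit:
move_arm(deltas=[0,0,0,0,0,0,0,0,0,0,0,0,0,0,0,0,0,0,0,0], hand=0.3)

```text
time: 5.7
eef_pos: [539.4, -57.6, 60.2]
eef_rot: [[0.997, 0.075, 0.0], [0.075, -0.997, -0.0], [0.0, 0.0, -1.0]]
wrist_force: [0.1, -0.3, -0.2]
opening: 0.647
grasp_force: 0.0
```

Emit:
move_arm(deltas=[0,0,-0.08,0,0,0,-0.16,0,0,0,-0.24,0,0,0,-0.24,0,0,0,-0.24,0])

```text
time: 6.2
eef_pos: [539.8, -57.3, 181.0]
eef_rot: [[0.997, 0.075, 0.002], [0.075, -0.997, 0.001], [0.002, -0.001, -1.0]]
wrist_force: [-0.3, -0.4, -1.0]
opening: 0.65
grasp_force: 0.0
```

```bash
cat >> h.py <<'E'
def go(x,y,z,deg=None):
    s=read_state(); R=s["eef_rot"]; p=s["eef_pos"]; d=R.T@(np.array([x,y,z])-p)
    cur=np.degrees(np.arctan2(R[1,0],R[0,0])); w=0 if deg is None else -((deg-cur+90)%180-90)
    print("row",np.round(d/500,4),round(np.radians(w)/2,4),"| mm",d.round(1),"deg",round(w,1),"q7",s["qpos"][6].round(2),"yaw",cur.round(1),"F",s["wrist_force"].round(1),"op",round(s["opening"],3),"t",round(s["time"],1))
E
python3 -c "
from h import *
st()
go(584.8,231.8,180,5.8)
go(530,231.8,180,5.8)"
```

```text
6.2 [539.8 -57.3 181. ] F [-0.3 -0.4 -1. ] op 0.65 g 0.0 q [-0.68  0.44  0.93  1.9  -0.42  1.01 -1.06]
row [ 0.1333 -0.5698  0.0027] -0.013 | mm [  66.6 -284.9    1.3] deg -1.5 q7 -1.06 yaw 4.3 F [-0.3 -0.4 -1. ] op 0.65 t 6.2
row [ 0.024  -0.578   0.0024] -0.013 | mm [  12.  -289.     1.2] deg -1.5 q7 -1.06 yaw 4.3 F [-0.3 -0.4 -1. ] op 0.65 t 6.2
```

Emit:
move_arm(deltas=[0.005,-0.1,0,-0.003,0.01,-0.2,0,-0.006,0.015,-0.3,0,-0.009,0.02,-0.4,0,-0.013,0.024,-0.49,0,-0.013])

```text
time: 6.7
eef_pos: [531.7, 190.1, 178.8]
eef_rot: [[0.995, 0.102, -0.002], [0.102, -0.995, -0.001], [-0.002, 0.0, -1.0]]
wrist_force: [0.5, 0.2, -0.5]
opening: 0.652
grasp_force: 0.0
```

Emit:
move_arm(deltas=[0,-0.088,0,0,0,-0.088,0,0,0,-0.088,0,0,0,-0.088,0,0,0,-0.088,0,0])

```text
time: 7.2
eef_pos: [528.7, 229.5, 180.0]
eef_rot: [[0.995, 0.098, -0.0], [0.098, -0.995, -0.001], [-0.0, 0.001, -1.0]]
wrist_force: [-0.4, 0.4, -0.1]
opening: 0.653
grasp_force: 0.0
```

```bash
python3 -c "
from h import *
st()
S=read_state();im=capture('wrist');C=cam('wrist',S)
u=(599.9,82.55,np.radians(5.79))
P=[[sx*30,150+sy*6,81] for sx in(-1,1) for sy in(-1,1)]+[[sx*35,150+sy*23,53] for sx in(-1,1) for sy in(-1,1)]+[[sx*55,190,45] for sx in(-1,1)]
for p in proj(C,place(u,P)): cv2.circle(im,tuple(int(round(v)) for v in p),3,(0,0,255),1)
cv2.imwrite('pics/w2.png',im)
go(584.8,231.8,57,5.8)"
```

```text
7.2 [528.7 229.5 180. ] F [-0.4  0.4 -0.1] op 0.653 g 0.0 q [-1.14  0.5   0.9   1.82 -0.45  1.04 -1.54]
row [0.112  0.0067 0.2464] -0.0015 | mm [ 56.    3.4 123.2] deg -0.2 q7 -1.54 yaw 5.6 F [0.6 0.4 0. ] op 0.649 t 7.2
```

View pics/w2.png

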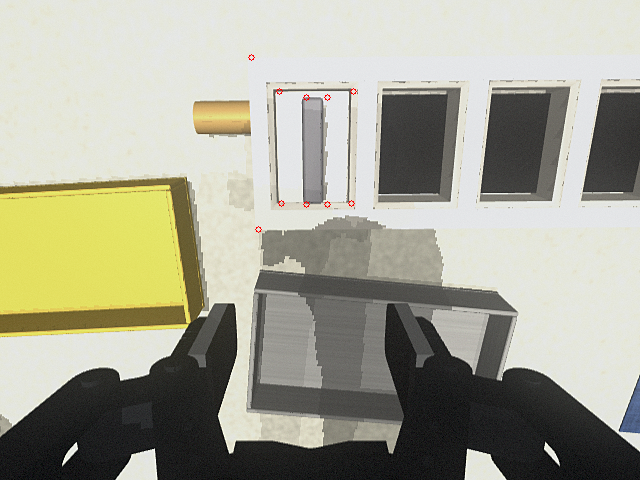

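The overlay fits. The rib at (302–324, 97–203) sits about 3 px left of my prediction, roughly 1 mm. Now I'll lift the used cartridge.

Emit:
move_arm(deltas=[0.05,0.002,0,0,0.112,0.005,0,0,0.112,0.005,0.08,0,0.112,0.005,0.16,0,0.112,0.005,0.22,0])

```text
time: 7.75
eef_pos: [584.1, 233.1, 68.2]
eef_rot: [[0.995, 0.099, -0.001], [0.099, -0.995, -0.0], [-0.001, 0.0, -1.0]]
wrist_force: [0.5, 0.4, 0.7]
opening: 0.653
grasp_force: 0.0
```

Emit:
move_arm(deltas=[0,0,0.024,0,0,0,0.024,0,0,0,0.024,0,0,0,0.024,0,0,0,0.024,0])

```text
time: 8.25
eef_pos: [585.3, 234.9, 59.9]
eef_rot: [[0.995, 0.101, 0.002], [0.101, -0.995, 0.001], [0.002, -0.001, -1.0]]
wrist_force: [0.2, 0.4, -0.1]
opening: 0.648
grasp_force: 0.0
```

```bash
python3 -c "
from h import *
st()
go(584.8,232.5,57,5.8)"
```

```text
8.2 [585.3 234.9  59.9] F [ 0.2  0.4 -0.1] op 0.648 g 0.0 q [-0.96  0.72  0.75  1.77 -0.62  0.9  -1.4 ]
row [-0.0016  0.0046  0.0057] -0.0002 | mm [-0.8  2.3  2.9] deg -0.0 q7 -1.4 yaw 5.8 F [ 0.2  0.4 -0.1] op 0.648 t 8.2
```

Emit:
move_arm(deltas=[0,0.004,0.004,0,0,0.004,0.004,0,0,0.004,0.004,0,0,0.004,0.004,0,0,0.004,0.004,0])

```text
time: 8.75
eef_pos: [584.7, 232.6, 56.3]
eef_rot: [[0.995, 0.101, -0.0], [0.101, -0.995, 0.0], [-0.0, -0.0, -1.0]]
wrist_force: [-0.1, -0.9, 0.9]
opening: 0.65
grasp_force: 0.0
```

Emit:
move_arm(deltas=[0,0,0,0,0,0,0,0,0,0,0,0,0,0,0,0,0,0,0,0], hand=-1)

```text
time: 9.25
eef_pos: [584.7, 232.6, 56.3]
eef_rot: [[0.995, 0.101, 0.0], [0.101, -0.995, 0.0], [0.0, -0.0, -1.0]]
wrist_force: [-0.6, -0.4, 0.3]
opening: 0.129
grasp_force: 61.4
```

Emit:
move_arm(deltas=[0,0,-0.02,0,0,0,-0.05,0,0,0,-0.1,0,0,0,-0.16,0,0,0,-0.2,0])

```text
time: 9.75
eef_pos: [585.6, 232.3, 159.6]
eef_rot: [[0.995, 0.1, 0.002], [0.1, -0.995, 0.001], [0.002, -0.001, -1.0]]
wrist_force: [0.4, 0.7, -1.7]
opening: 0.125
grasp_force: 61.3
```

```bash
python3 -c "
from h import *
st()
go(424.5,195,150,5.8)
go(424.5,195,42,0)"
```

```text
9.8 [585.6 232.3 159.6] F [ 0.4  0.7 -1.7] op 0.125 g 61.3 q [-1.02  0.61  0.85  1.7  -0.51  1.06 -1.48]
row [-0.328   0.042   0.0184] -0.0005 | mm [-164.    21.     9.2] deg -0.1 q7 -1.48 yaw 5.7 F [ 0.4  0.7 -1.7] op 0.125 t 9.8
row [-0.3285  0.0422  0.2344] 0.0501 | mm [-164.3   21.1  117.2] deg 5.7 q7 -1.48 yaw 5.7 F [ 0.4  0.7 -1.7] op 0.125 t 9.8
```

Emit:
move_arm(deltas=[-0.09,0.012,0,0.012,-0.18,0.024,0,0.025,-0.27,0.036,0,0.04,-0.328,0.042,0,0.05,-0.328,0.042,0.06,0.05])

```text
time: 10.25
eef_pos: [421.3, 197.1, 129.1]
eef_rot: [[1.0, 0.003, 0.001], [0.003, -1.0, 0.007], [0.001, -0.007, -1.0]]
wrist_force: [1.9, 0.9, -1.1]
opening: 0.127
grasp_force: 61.3
```

Emit:
move_arm(deltas=[0,0,0.05,0,0,0,0.1,0,0,0,0.14,0,0,0,0.155,0,0,0,0.155,0])

```text
time: 10.75
eef_pos: [423.7, 194.8, 49.0]
eef_rot: [[1.0, 0.0, -0.0], [0.0, -1.0, -0.0], [-0.0, 0.0, -1.0]]
wrist_force: [0.9, -0.6, -1.4]
opening: 0.128
grasp_force: 61.1
```

```bash
python3 -c "
from h import *
st()
go(424.5,195,37,0)"
```

```text
10.8 [423.7 194.8  49. ] F [ 0.9 -0.6 -1.4] op 0.128 g 61.1 q [-1.16  0.52  0.8   2.18 -0.61  0.68 -1.49]
row [ 0.0016 -0.0003  0.0239] 0.0001 | mm [ 0.8 -0.2 12. ] deg 0.0 q7 -1.49 yaw 0.0 F [ 0.9 -0.6 -1.4] op 0.128 t 10.8
```

Emit:
move_arm(deltas=[0,0,0.01,0,0,0,0.018,0,0,0,0.024,0,0,0,0.024,0,0,0,0.024,0])

```text
time: 11.25
eef_pos: [423.7, 195.2, 36.9]
eef_rot: [[1.0, 0.001, 0.0], [0.001, -1.0, 0.0], [0.0, -0.0, -1.0]]
wrist_force: [0.4, -0.4, -1.4]
opening: 0.124
grasp_force: 61.2
```

Emit:
move_arm(deltas=[0,0,0,0,0,0,0,0,0,0,0,0,0,0,0,0,0,0,0,0], hand=0.3)

```text
time: 11.75
eef_pos: [423.7, 195.2, 36.8]
eef_rot: [[1.0, 0.001, 0.0], [0.001, -1.0, 0.0], [0.0, -0.0, -1.0]]
wrist_force: [-1.0, -0.8, 0.9]
opening: 0.65
grasp_force: 0.0
```

Emit:
move_arm(deltas=[0,0,-0.08,0,0,0,-0.16,0,0,0,-0.24,0,0,0,-0.32,0,0,0,-0.4,0])

```text
time: 12.25
eef_pos: [423.4, 194.7, 238.2]
eef_rot: [[1.0, 0.0, -0.0], [0.0, -1.0, -0.0], [-0.0, 0.0, -1.0]]
wrist_force: [0.0, 0.9, 0.9]
opening: 0.649
grasp_force: 0.0
```

```bash
python3 -c "
from h import *
st()
go(430,-300,240,30)
im=capture('top');cv2.imwrite('pics/top1.png',im)
cv2.imwrite('pics/top1c.png',cv2.resize(im[170:330,180:530],None,fx=2.2,fy=2.2,interpolation=cv2.INTER_CUBIC))
"
```

```text
12.2 [423.4 194.7 238.2] F [0.  0.9 0.9] op 0.649 g 0.0 q [-1.51  0.21  1.14  2.   -0.22  1.06 -1.84]
row [ 0.013   0.9893 -0.0033] -0.2617 | mm [  6.5 494.7  -1.6] deg -30.0 q7 -1.84 yaw 0.0 F [0.  0.9 0.9] op 0.649 t 12.2
```

View pics/top1c.png

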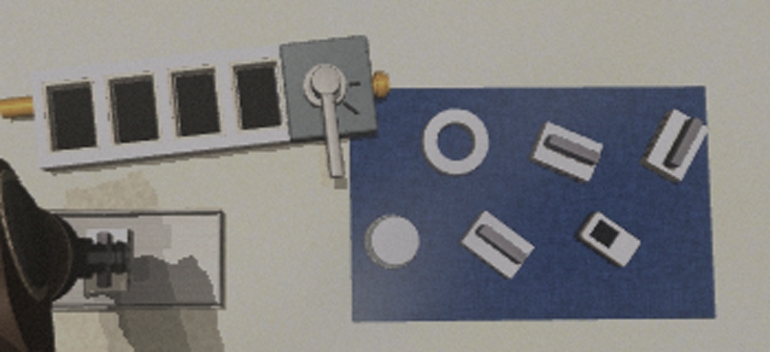

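The top view shows the lever pointing along the unit's −x, so the valve is shut. All bays are empty, the used cartridge is under the gripper in the steel tray, and the fresh ones have not moved. Next I'll look at the fresh cartridges from closer.

Emit:
move_arm(deltas=[0.001,0.1,0,-0.03,0.002,0.2,0,-0.06,0.004,0.3,0,-0.09,0.005,0.4,0,-0.12,0.006,0.5,0,-0.15])

```text
time: 12.8
eef_pos: [426.4, -56.5, 237.0]
eef_rot: [[0.954, 0.299, 0.001], [0.299, -0.954, 0.003], [0.002, -0.002, -1.0]]
wrist_force: [0.5, -0.2, -0.6]
opening: 0.65
grasp_force: 0.0
```

```bash
python3 -c "
from h import *
st()
go(430,-300,240,30)
"
```

```text
12.8 [426.4 -56.5 237. ] F [ 0.5 -0.2 -0.6] op 0.65 g 0.0 q [-1.15  0.08  1.28  2.08 -0.09  1.04 -1.09]
row [-0.139   0.4669 -0.0074] -0.1098 | mm [-69.5 233.4  -3.7] deg -12.6 q7 -1.09 yaw 17.4 F [ 0.5 -0.2 -0.6] op 0.65 t 12.8
```

Emit:
move_arm(deltas=[-0.03,0.095,-0.002,-0.025,-0.06,0.19,-0.004,-0.05,-0.09,0.285,-0.005,-0.08,-0.115,0.38,-0.006,-0.11,-0.14,0.467,-0.007,-0.11])

```text
time: 13.3
eef_pos: [429.1, -293.4, 239.8]
eef_rot: [[0.866, 0.501, 0.0], [0.501, -0.866, 0.001], [0.001, -0.001, -1.0]]
wrist_force: [1.2, 0.1, 0.6]
opening: 0.649
grasp_force: 0.0
```

Emit:
move_arm(deltas=[0,0,0,0,0,0,0,0,0,0,0,0,0,0,0,0,0,0,0,0])

```text
time: 13.8
eef_pos: [429.9, -290.3, 240.2]
eef_rot: [[0.866, 0.501, 0.0], [0.501, -0.866, 0.001], [0.001, -0.0, -1.0]]
wrist_force: [0.0, 0.8, 0.5]
opening: 0.65
grasp_force: 0.0
```

```bash
python3 -c "
from h import *
st()
S=read_state();im=capture('wrist');C=cam('wrist',S);np.savez('w3.npz',K=C[0],R=C[1],t=C[2])
for g in((542,-328,66.4),(548.6,-452.9,-28.2),(437.8,-244.6,53.9)):
  P=[[sx*30,sy*6,56] for sx in(-1,1) for sy in(-1,1)]+[[sx*35,sy*23,28] for sx in(-1,1) for sy in(-1,1)]
  for p in proj(C,place((g[0],g[1],np.radians(g[2])),P)): cv2.circle(im,tuple(int(round(v)) for v in p),3,(0,0,255),1)
cv2.imwrite('pics/w3.png',im)
"
```

```text
13.8 [ 429.9 -290.3  240.2] F [0.  0.8 0.5] op 0.65 g 0.0 q [-0.35  0.35  1.1   1.89 -0.35  1.11 -0.17]
```

View pics/w3.png

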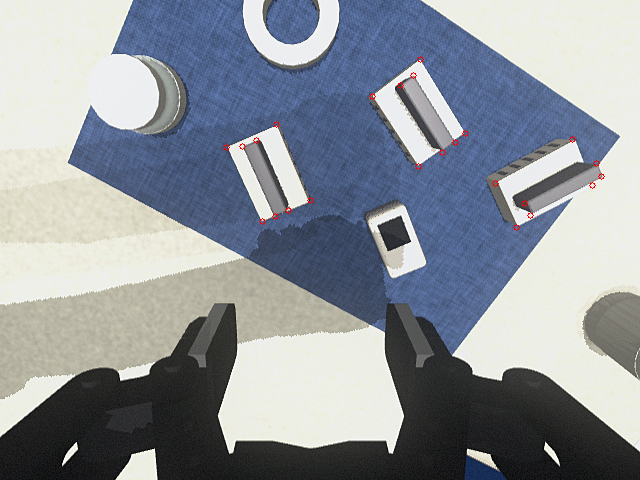

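The overlaid predictions match all three cartridges to 1–3 px: c around (269,174), a around (419,114), b around (545,184). I'll pick c first.

```bash
python3 -c "
from h import *
go(437.8,-244.6,90,53.9)
"
```

```text
row [ 0.0594 -0.0714  0.3006] -0.2083 | mm [ 29.7 -35.7 150.3] deg -23.9 q7 -0.17 yaw 30.0 F [ 0.1 -0.6  0.2] op 0.653 t 13.8
```

Emit:
move_arm(deltas=[0.03,-0.036,0.08,-0.07,0.059,-0.071,0.16,-0.14,0.059,-0.071,0.24,-0.208,0.059,-0.071,0.3,-0.208,0.059,-0.071,0.3,-0.208])

```text
time: 14.35
eef_pos: [435.3, -244.4, 87.5]
eef_rot: [[0.591, 0.807, -0.005], [0.807, -0.591, 0.002], [-0.002, -0.006, -1.0]]
wrist_force: [-0.5, 0.4, 0.6]
opening: 0.65
grasp_force: 0.0
```

```bash
python3 -c "
from h import *
go(437.8,-244.6,31,53.9)
"
```

```text
row [0.0029 0.0049 0.113 ] -0.001 | mm [ 1.4  2.4 56.5] deg -0.1 q7 0.28 yaw 53.8 F [-0.5  0.4  0.6] op 0.65 t 14.3
```

Emit:
move_arm(deltas=[0.002,0.003,0.05,0,0.002,0.003,0.09,0,0.002,0.003,0.112,0,0.002,0.003,0.112,0,0.002,0.003,0.112,0])

```text
time: 14.85
eef_pos: [439.4, -247.1, 35.4]
eef_rot: [[0.592, 0.806, 0.001], [0.806, -0.592, -0.001], [0.0, 0.001, -1.0]]
wrist_force: [1.1, -0.1, 0.2]
opening: 0.651
grasp_force: 0.0
```

```bash
python3 -c "
from h import *
go(437.8,-244.6,31,53.9)
"
```

```text
row [ 0.0021 -0.0056  0.0087] -0.002 | mm [ 1.1 -2.8  4.3] deg -0.2 q7 0.36 yaw 53.7 F [ 1.1 -0.1  0.2] op 0.651 t 14.8
```

Emit:
move_arm(deltas=[0.002,-0.005,0.007,-0.002,0.002,-0.005,0.007,-0.002,0.002,-0.005,0.007,-0.002,0.002,-0.005,0.007,-0.002,0.002,-0.005,0.007,-0.002])

```text
time: 15.35
eef_pos: [437.4, -244.6, 30.9]
eef_rot: [[0.589, 0.808, 0.0], [0.808, -0.589, -0.0], [0.0, 0.0, -1.0]]
wrist_force: [0.3, 0.2, -0.3]
opening: 0.648
grasp_force: 0.0
```

Emit:
move_arm(deltas=[0,0,0,0,0,0,0,0,0,0,0,0,0,0,0,0,0,0,0,0], hand=-1)

```text
time: 15.85
eef_pos: [437.4, -244.6, 30.8]
eef_rot: [[0.589, 0.808, 0.0], [0.808, -0.589, -0.0], [0.0, 0.0, -1.0]]
wrist_force: [0.1, -0.0, 1.3]
opening: 0.127
grasp_force: 58.8
```

```bash
python3 -c "
from h import *
st();go(584.8,232.2,180,5.8);go(430,100,190,20)
"
```

```text
15.8 [ 437.4 -244.6   30.8] F [ 0.1 -0.   1.3] op 0.127 g 58.8 q [-0.12  0.58  0.71  2.1  -0.61  0.67  0.37]
row [ 0.9442 -0.3236 -0.2984] 0.4197 | mm [ 472.1 -161.8 -149.2] deg 48.1 q7 0.37 yaw 53.9 F [ 0.1 -0.   1.3] op 0.127 t 15.8
row [ 0.5481 -0.4179 -0.3184] 0.2958 | mm [ 274.1 -209.  -159.2] deg 33.9 q7 0.37 yaw 53.9 F [ 0.1 -0.   1.3] op 0.127 t 15.8
```

Emit:
move_arm(deltas=[0,0,-0.08,0,0,0,-0.16,0,0,0,-0.24,0,0.07,-0.024,-0.3,0.04,0.15,-0.052,-0.3,0.08])

```text
time: 16.35
eef_pos: [462.1, -170.4, 184.3]
eef_rot: [[0.716, 0.698, 0.006], [0.698, -0.716, -0.001], [0.004, 0.005, -1.0]]
wrist_force: [1.3, 0.1, -2.4]
opening: 0.124
grasp_force: 59.0
```

```bash
python3 -c "
from h import *
st();go(584.8,232.2,180,5.8)
"
```

```text
16.4 [ 462.1 -170.4  184.3] F [ 1.3  0.1 -2.4] op 0.124 g 59.0 q [-0.54  0.34  1.    2.02 -0.35  0.96 -0.16]
row [ 0.7378 -0.4051  0.0097] 0.3358 | mm [ 368.9 -202.5    4.8] deg 38.5 q7 -0.16 yaw 44.3 F [ 1.3  0.1 -2.4] op 0.124 t 16.4
```

Emit:
move_arm(deltas=[0.08,-0.044,0.001,0.04,0.16,-0.088,0.002,0.08,0.24,-0.132,0.003,0.12,0.32,-0.176,0.004,0.16,0.4,-0.22,0.005,0.2])

```text
time: 16.85
eef_pos: [525.2, 52.5, 178.2]
eef_rot: [[0.929, 0.369, -0.0], [0.369, -0.929, 0.0], [0.0, -0.0, -1.0]]
wrist_force: [1.3, -1.2, -1.5]
opening: 0.132
grasp_force: 58.9
```

```bash
python3 -c "
from h import *
st();go(584.8,232.2,180,5.8)
"
```

```text
16.9 [525.2  52.5 178.2] F [ 1.3 -1.2 -1.5] op 0.132 g 58.9 q [-0.98  0.47  1.06  1.94 -0.49  1.02 -0.89]
row [ 0.2435 -0.2901 -0.0035] 0.1383 | mm [ 121.7 -145.1   -1.8] deg 15.8 q7 -0.89 yaw 21.6 F [ 1.3 -1.2 -1.5] op 0.132 t 16.9
```

Emit:
move_arm(deltas=[0.06,-0.07,0,0.035,0.12,-0.14,0,0.07,0.18,-0.21,0,0.105,0.24,-0.285,0,0.136,0.24,-0.285,0,0.136])

```text
time: 17.35
eef_pos: [583.5, 236.1, 176.3]
eef_rot: [[0.993, 0.117, -0.001], [0.117, -0.993, 0.001], [-0.001, -0.001, -1.0]]
wrist_force: [-1.3, 0.6, -2.0]
opening: 0.131
grasp_force: 59.0
```

```bash
python3 -c "
from h import *
st();go(584.8,232.2,90,5.8)
"
```

```text
17.4 [583.5 236.1 176.3] F [-1.3  0.6 -2. ] op 0.131 g 59.0 q [-1.13  0.68  1.05  1.69 -0.64  1.16 -1.36]
row [0.0018 0.0082 0.1726] 0.0083 | mm [ 0.9  4.1 86.3] deg 0.9 q7 -1.36 yaw 6.7 F [-1.3  0.6 -2. ] op 0.131 t 17.4
```

Emit:
move_arm(deltas=[0.002,0.004,0.06,0.005,0.002,0.006,0.12,0.005,0.002,0.006,0.172,0.005,0.002,0.006,0.172,0.005,0.002,0.006,0.172,0.005])

```text
time: 17.85
eef_pos: [584.9, 223.9, 92.4]
eef_rot: [[0.995, 0.098, -0.001], [0.098, -0.995, -0.001], [-0.001, 0.001, -1.0]]
wrist_force: [1.0, 0.3, -1.4]
opening: 0.132
grasp_force: 58.9
```

```bash
python3 -c "
from h import *
st();go(584.8,232.5,80,5.8)
S=read_state();im=capture('wrist');cv2.imwrite('pics/w4.png',im)
"
```

```text
17.9 [584.9 223.9  92.4] F [ 1.   0.3 -1.4] op 0.132 g 58.9 q [-1.07  0.76  0.97  1.77 -0.74  1.02 -1.29]
row [ 0.0015 -0.0172  0.0249] -0.0013 | mm [ 0.8 -8.6 12.4] deg -0.2 q7 -1.29 yaw 5.6 F [ 1.   0.3 -1.4] op 0.132 t 17.9
```

View pics/w4.png

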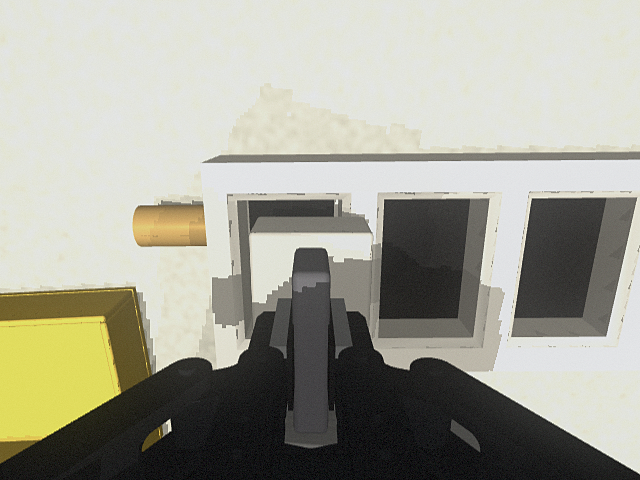

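The wrist view shows the cartridge over bay 3 but about 9 mm too far right (body 250–373, bay mouth 228–352). That agrees with the pose reading, so I'll correct it and settle.

Emit:
move_arm(deltas=[0.001,-0.017,0,0,0.001,-0.017,0,0,0.001,-0.017,0,0,0.001,-0.017,0,0,0.001,-0.017,0,0])

```text
time: 18.4
eef_pos: [584.6, 232.8, 92.5]
eef_rot: [[0.995, 0.099, 0.0], [0.099, -0.995, 0.0], [0.0, -0.0, -1.0]]
wrist_force: [0.9, -0.0, -2.7]
opening: 0.127
grasp_force: 59.0
```

```bash
python3 -c "
from h import *
st();go(584.8,232.5,66,5.8)
"
```

```text
18.4 [584.6 232.8  92.5] F [ 0.9 -0.  -2.7] op 0.127 g 59.0 q [-1.08  0.77  0.97  1.76 -0.74  1.02 -1.3 ]
row [0.0003 0.0006 0.0529] -0.0012 | mm [ 0.1  0.3 26.5] deg -0.1 q7 -1.3 yaw 5.7 F [ 0.9 -0.  -2.7] op 0.127 t 18.4
```

Emit:
move_arm(deltas=[0,0,0.015,0,0,0,0.03,0,0,0,0.045,0,0,0,0.06,0,0,0,0.068,0])

```text
time: 18.9
eef_pos: [584.1, 232.7, 57.0]
eef_rot: [[0.995, 0.099, -0.001], [0.099, -0.995, -0.001], [-0.001, 0.001, -1.0]]
wrist_force: [-0.2, -0.5, -2.0]
opening: 0.128
grasp_force: 59.0
```

Emit:
move_arm(deltas=[0,0,0.004,0,0,0,0.008,0,0,0,0.012,0,0,0,0.016,0,0,0,0.02,0])

```text
time: 19.4
eef_pos: [584.5, 232.7, 49.0]
eef_rot: [[0.995, 0.098, -0.0], [0.098, -0.995, 0.001], [-0.0, -0.001, -1.0]]
wrist_force: [-3.6, -1.2, 6.0]
opening: 0.128
grasp_force: 60.2
```

```bash
python3 -c "
from h import *
st();go(584.8,232.5,48,5.8)
"
```

```text
19.4 [584.5 232.7  49. ] F [-3.6 -1.2  6. ] op 0.128 g 60.2 q [-1.05  0.82  0.92  1.78 -0.79  0.96 -1.26]
row [0.0006 0.0004 0.002 ] -0.0013 | mm [0.3 0.2 1. ] deg -0.1 q7 -1.26 yaw 5.7 F [-3.6 -1.2  6. ] op 0.128 t 19.4
```

Emit:
move_arm(deltas=[0,0,0.003,0,0,0,0.006,0,0,0,0.008,0,0,0,0.01,0,0,0,0.01,0])

```text
time: 19.9
eef_pos: [584.8, 232.7, 47.5]
eef_rot: [[0.995, 0.098, -0.0], [0.098, -0.995, 0.003], [0.0, -0.003, -1.0]]
wrist_force: [-14.7, -2.7, 38.0]
opening: 0.125
grasp_force: 64.8
```

```bash
python3 -c "
from h import *
st()
"
```

```text
19.9 [584.8 232.7  47.5] F [-14.7  -2.7  38. ] op 0.125 g 64.8 q [-1.05  0.82  0.92  1.79 -0.79  0.95 -1.26]
```

It stopped hard at TCP 47.5 with 38 N, so the cartridge is home. I'll release, rise, and go back to look at the rest.

Emit:
move_arm(deltas=[0,0,-0.01,0,0,0,-0.01,0,0,0,-0.01,0,0,0,-0.01,0,0,0,-0.01,0], hand=0.2)

```text
time: 20.4
eef_pos: [584.5, 232.8, 47.8]
eef_rot: [[0.995, 0.099, -0.0], [0.099, -0.995, -0.0], [-0.0, 0.0, -1.0]]
wrist_force: [0.3, -0.3, -0.9]
opening: 0.596
grasp_force: 0.0
```

Emit:
move_arm(deltas=[0,0,-0.08,0,0,0,-0.16,0,0,0,-0.24,0,0,0,-0.3,0,0,0.07,-0.36,0])

```text
time: 20.9
eef_pos: [587.5, 203.3, 228.7]
eef_rot: [[0.994, 0.107, -0.001], [0.107, -0.994, 0.001], [-0.0, -0.002, -1.0]]
wrist_force: [0.5, 0.2, -1.0]
opening: 0.604
grasp_force: 0.0
```

```bash
python3 -c "
from h import *
st();go(450,-340,235,40)
"
```

```text
20.9 [587.5 203.3 228.7] F [ 0.5  0.2 -1. ] op 0.604 g 0.0 q [-1.12  0.62  1.1   1.66 -0.58  1.24 -1.35]
row [-0.3895  1.051  -0.0141] -0.2956 | mm [-194.7  525.5   -7. ] deg -33.9 q7 -1.35 yaw 6.1 F [ 0.5  0.2 -1. ] op 0.604 t 20.9
```

Emit:
move_arm(deltas=[-0.033,0.09,-0.002,-0.027,-0.066,0.18,-0.004,-0.054,-0.1,0.27,-0.006,-0.08,-0.133,0.36,-0.008,-0.11,-0.166,0.45,-0.01,-0.137])

```text
time: 21.4
eef_pos: [526.8, -35.8, 233.2]
eef_rot: [[0.93, 0.367, 0.0], [0.367, -0.93, 0.0], [0.0, -0.0, -1.0]]
wrist_force: [1.4, -0.6, -0.4]
opening: 0.602
grasp_force: 0.0
```

```bash
python3 -c "
from h import *
st();go(450,-340,235,40)
"
```

```text
21.4 [526.8 -35.8 233.2] F [ 1.4 -0.6 -0.4] op 0.602 g 0.0 q [-0.87  0.4   1.12  1.88 -0.4   1.12 -0.79]
row [-0.366   0.5098 -0.0037] -0.1614 | mm [-183.   254.9   -1.9] deg -18.5 q7 -0.79 yaw 21.5 F [ 1.4 -0.6 -0.4] op 0.602 t 21.4
```

Emit:
move_arm(deltas=[-0.06,0.08,0,-0.03,-0.12,0.16,0,-0.06,-0.18,0.24,-0.002,-0.09,-0.23,0.32,-0.003,-0.12,-0.29,0.4,-0.004,-0.16])

```text
time: 21.9
eef_pos: [465.2, -274.5, 235.2]
eef_rot: [[0.767, 0.641, 0.0], [0.641, -0.767, 0.0], [0.0, 0.0, -1.0]]
wrist_force: [1.3, -0.8, -0.3]
opening: 0.596
grasp_force: 0.0
```

Emit:
move_arm(deltas=[-0.035,0.09,0,0,-0.035,0.09,0,0,-0.035,0.09,0,0,-0.035,0.09,0,0,-0.035,0.09,0,0])

```text
time: 22.4
eef_pos: [481.3, -317.0, 235.0]
eef_rot: [[0.768, 0.641, -0.0], [0.641, -0.768, 0.001], [0.001, -0.001, -1.0]]
wrist_force: [1.0, -0.2, -0.5]
opening: 0.602
grasp_force: 0.0
```

```bash
cat >> h.py <<'E'
def look(name,gs,top=28,rib=56):
    S=read_state();im=capture('wrist');C=cam('wrist',S)
    for g in gs:
        P=[[sx*30,sy*6,rib] for sx in(-1,1) for sy in(-1,1)]+[[sx*35,sy*23,top] for sx in(-1,1) for sy in(-1,1)]
        for p in proj(C,place((g[0],g[1],np.radians(g[2])),P)): cv2.circle(im,tuple(int(round(v)) for v in p),3,(0,0,255),1)
    cv2.imwrite(name,im)
E
python3 -c "
from h import *
st();look('pics/w5.png',((542,-328,66.4),(548.6,-452.9,-28.2)))
go(542,-328,100,66.4)
"
```

```text
22.4 [ 481.3 -317.   235. ] F [ 1.  -0.2 -0.5] op 0.602 g 0.0 q [-0.21  0.46  0.98  1.76 -0.41  1.15  0.02]
row [0.0787 0.0947 0.2704] -0.2316 | mm [ 39.4  47.3 135.2] deg -26.5 q7 0.02 yaw 39.9 F [ 0.  -0.2 -0.3] op 0.595 t 22.4
```

View pics/w5.png

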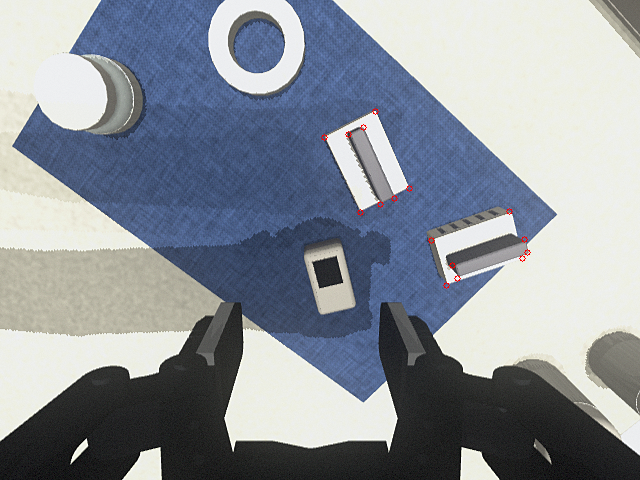

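Both remaining cartridges match the overlay: a at (368,162), b at (478,245). Neither has been knocked. Picking a.

Emit:
move_arm(deltas=[0.04,0.048,0.07,-0.07,0.078,0.094,0.14,-0.14,0.078,0.094,0.21,-0.21,0.078,0.094,0.27,-0.23,0.078,0.094,0.27,-0.23])

```text
time: 22.95
eef_pos: [539.3, -327.0, 96.5]
eef_rot: [[0.403, 0.915, -0.006], [0.915, -0.403, 0.004], [0.001, -0.007, -1.0]]
wrist_force: [-0.5, 0.9, -0.2]
opening: 0.599
grasp_force: 0.0
```

Emit:
move_arm(deltas=[0,0,0.02,0,0,0,0.05,0,0,0,0.09,0,0,0,0.12,0,0,0,0.12,0])

```text
time: 23.45
eef_pos: [540.0, -329.2, 38.5]
eef_rot: [[0.406, 0.914, -0.002], [0.914, -0.406, 0.001], [0.0, -0.003, -1.0]]
wrist_force: [-0.1, -0.0, -0.3]
opening: 0.603
grasp_force: 0.0
```

```bash
python3 -c "
from h import *
st();go(542,-328,31,66.4)
"
```

```text
23.4 [ 540.  -329.2   38.5] F [-0.1 -0.  -0.3] op 0.603 g 0.0 q [ 0.03  0.73  0.66  1.77 -0.57  0.85  0.54]
row [0.0038 0.0027 0.015 ] -0.003 | mm [1.9 1.3 7.5] deg -0.3 q7 0.54 yaw 66.1 F [-0.1 -0.  -0.3] op 0.603 t 23.4
```

Emit:
move_arm(deltas=[0.003,0.002,0.014,-0.002,0.003,0.002,0.014,-0.002,0.003,0.002,0.014,-0.002,0.003,0.002,0.014,-0.002,0.003,0.002,0.014,-0.002])

```text
time: 23.95
eef_pos: [542.5, -329.4, 33.7]
eef_rot: [[0.402, 0.915, 0.001], [0.915, -0.402, -0.0], [-0.0, 0.001, -1.0]]
wrist_force: [-0.1, -0.5, 0.4]
opening: 0.599
grasp_force: 0.0
```

Emit:
move_arm(deltas=[0,0,0,0,0,0,0,0,0,0,0,0,0,0,0,0,0,0,0,0], hand=-1)

```text
time: 24.45
eef_pos: [542.2, -329.2, 33.3]
eef_rot: [[0.402, 0.916, -0.0], [0.916, -0.402, 0.0], [0.0, -0.0, -1.0]]
wrist_force: [-0.6, -0.6, 1.9]
opening: 0.121
grasp_force: 59.8
```

Emit:
move_arm(deltas=[0,0,-0.06,0,0,0,-0.14,0,0,0,-0.22,0,0,0,-0.3,0,0,0,-0.32,0])

```text
time: 24.95
eef_pos: [543.6, -330.9, 197.8]
eef_rot: [[0.403, 0.915, 0.006], [0.915, -0.403, -0.003], [-0.0, 0.006, -1.0]]
wrist_force: [-0.6, -0.7, -0.9]
opening: 0.13
grasp_force: 59.5
```

```bash
python3 -c "
from h import *
st();go(591.8,162.8,180,5.8)
"
```

```text
24.9 [ 543.6 -330.9  197.8] F [-0.6 -0.7 -0.9] op 0.13 g 59.5 q [-0.06  0.55  0.79  1.65 -0.43  1.11  0.43]
row [ 0.9425 -0.3096  0.0333] 0.5275 | mm [ 471.3 -154.8   16.6] deg 60.4 q7 0.43 yaw 66.2 F [-0.6 -0.7 -0.9] op 0.13 t 24.9
```

Emit:
move_arm(deltas=[0.085,-0.028,0,0.05,0.17,-0.056,0,0.1,0.255,-0.084,0,0.16,0.34,-0.112,0,0.21,0.425,-0.14,0,0.26])

```text
time: 25.45
eef_pos: [563.2, -104.5, 192.5]
eef_rot: [[0.807, 0.591, -0.001], [0.591, -0.807, 0.0], [-0.0, -0.001, -1.0]]
wrist_force: [0.7, 0.1, -1.7]
opening: 0.124
grasp_force: 59.5
```

```bash
python3 -c "
from h import *
st();go(591.8,162.8,180,5.8)
"
```

```text
25.4 [ 563.2 -104.5  192.5] F [ 0.7  0.1 -1.7] op 0.124 g 59.5 q [-0.59  0.5   0.96  1.81 -0.46  1.07 -0.39]
row [ 0.3622 -0.3974  0.0251] 0.2657 | mm [ 181.1 -198.7   12.6] deg 30.4 q7 -0.39 yaw 36.2 F [ 0.7  0.1 -1.7] op 0.124 t 25.4
```

Emit:
move_arm(deltas=[0.065,-0.071,0,0.055,0.13,-0.142,0,0.11,0.195,-0.213,0.005,0.165,0.26,-0.284,0.015,0.22,0.325,-0.355,0.025,0.266])

```text
time: 25.95
eef_pos: [588.4, 135.1, 179.9]
eef_rot: [[0.995, 0.101, -0.0], [0.101, -0.995, -0.0], [-0.0, -0.0, -1.0]]
wrist_force: [1.4, -0.8, -1.1]
opening: 0.124
grasp_force: 59.5
```

Emit:
move_arm(deltas=[0.055,-0.033,0,0,0.055,-0.033,0,0,0.055,-0.033,0,0,0.055,-0.033,0,0,0.055,-0.033,0,0])

```text
time: 26.45
eef_pos: [614.0, 150.6, 180.8]
eef_rot: [[0.995, 0.102, -0.0], [0.102, -0.995, 0.0], [-0.0, -0.0, -1.0]]
wrist_force: [0.1, -0.1, -1.1]
opening: 0.128
grasp_force: 59.5
```

```bash
python3 -c "
from h import *
st();go(591.8,162.8,94,5.8)
"
```

```text
26.4 [614.  150.6 180.8] F [ 0.1 -0.1 -1.1] op 0.128 g 59.5 q [-0.99  0.68  1.06  1.68 -0.64  1.17 -1.23]
row [-0.0416 -0.0287  0.1736] 0.0007 | mm [-20.8 -14.4  86.8] deg 0.1 q7 -1.23 yaw 5.9 F [ 0.1 -0.1 -1.1] op 0.128 t 26.4
```

Emit:
move_arm(deltas=[-0.042,-0.029,0,0,-0.042,-0.029,0.05,0,-0.042,-0.029,0.1,0,-0.042,-0.029,0.15,0,-0.042,-0.029,0.172,0])

```text
time: 26.95
eef_pos: [590.7, 163.6, 93.0]
eef_rot: [[0.995, 0.103, -0.002], [0.103, -0.995, -0.0], [-0.002, -0.0, -1.0]]
wrist_force: [-0.2, -0.3, -0.4]
opening: 0.127
grasp_force: 59.5
```

Emit:
move_arm(deltas=[0,0,0,0,0,0,0,0,0,0,0,0,0,0,0,0,0,0,0,0])

```text
time: 27.45
eef_pos: [592.3, 164.5, 95.4]
eef_rot: [[0.994, 0.105, 0.001], [0.105, -0.994, 0.001], [0.001, -0.0, -1.0]]
wrist_force: [-1.8, 0.2, -1.5]
opening: 0.13
grasp_force: 59.5
```

```bash
python3 -c "
from h import *
st();go(591.8,162.8,58.5,5.8)
"
```

```text
27.4 [592.3 164.5  95.4] F [-1.8  0.2 -1.5] op 0.13 g 59.5 q [-0.99  0.74  0.98  1.8  -0.73  1.01 -1.18]
row [-0.0015  0.0033  0.0739] 0.0019 | mm [-0.7  1.6 36.9] deg 0.2 q7 -1.18 yaw 6.0 F [-1.8  0.2 -1.5] op 0.13 t 27.4
```

Emit:
move_arm(deltas=[-0.001,0.003,0.015,0.001,-0.001,0.003,0.03,0.001,-0.001,0.003,0.045,0.001,-0.001,0.003,0.06,0.001,-0.001,0.003,0.072,0.001])

```text
time: 27.95
eef_pos: [591.4, 162.7, 57.7]
eef_rot: [[0.995, 0.103, -0.001], [0.103, -0.995, -0.0], [-0.001, 0.0, -1.0]]
wrist_force: [-1.8, -0.7, 7.0]
opening: 0.129
grasp_force: 60.7
```

Emit:
move_arm(deltas=[0,0,0.004,0,0,0,0.008,0,0,0,0.012,0,0,0,0.016,0,0,0,0.018,0])

```text
time: 28.45
eef_pos: [591.5, 162.7, 50.1]
eef_rot: [[0.995, 0.103, -0.0], [0.103, -0.995, 0.001], [-0.0, -0.001, -1.0]]
wrist_force: [-4.5, 0.3, 14.0]
opening: 0.123
grasp_force: 61.6
```

```bash
python3 -c "
from h import *
st();go(591.8,162.8,50,5.8)
"
```

```text
28.4 [591.5 162.7  50.1] F [-4.5  0.3 14. ] op 0.123 g 61.6 q [-0.96  0.8   0.93  1.83 -0.79  0.94 -1.14]
row [ 0.0006 -0.      0.0003] 0.0008 | mm [ 0.3 -0.   0.1] deg 0.1 q7 -1.14 yaw 5.9 F [-4.5  0.3 14. ] op 0.123 t 28.4
```

Emit:
move_arm(deltas=[0,0,0.003,0,0,0,0.006,0,0,0,0.007,0,0,0,0.007,0,0,0,0.007,0])

```text
time: 28.95
eef_pos: [591.8, 162.7, 49.9]
eef_rot: [[0.995, 0.102, -0.0], [0.102, -0.995, 0.003], [0.0, -0.003, -1.0]]
wrist_force: [-12.8, -0.3, 37.6]
opening: 0.125
grasp_force: 65.0
```

Emit:
move_arm(deltas=[0,0,-0.01,0,0,0,-0.01,0,0,0,-0.01,0,0,0,-0.01,0,0,0,-0.01,0], hand=0.2)

```text
time: 29.45
eef_pos: [591.5, 162.7, 50.8]
eef_rot: [[0.995, 0.103, -0.0], [0.103, -0.995, -0.0], [-0.001, 0.0, -1.0]]
wrist_force: [0.4, 0.4, 0.8]
opening: 0.602
grasp_force: 0.0
```

Emit:
move_arm(deltas=[0,0,-0.08,0,0,0,-0.16,0,0,0,-0.24,0,0,0,-0.3,0,0,0.07,-0.36,0])

```text
time: 29.95
eef_pos: [595.1, 133.2, 231.7]
eef_rot: [[0.994, 0.111, -0.001], [0.111, -0.994, 0.002], [-0.001, -0.002, -1.0]]
wrist_force: [1.5, -0.2, -0.0]
opening: 0.597
grasp_force: 0.0
```

```bash
python3 -c "
from h import *
st();go(480,-430,235,20)
"
```

```text
29.9 [595.1 133.2 231.7] F [ 1.5 -0.2 -0. ] op 0.597 g 0.0 q [-1.03  0.6   1.12  1.68 -0.57  1.23 -1.24]
row [-0.3533  1.094  -0.0082] -0.1191 | mm [-176.7  547.    -4.1] deg -13.6 q7 -1.24 yaw 6.4 F [ 1.5 -0.2 -0. ] op 0.597 t 29.9
```

Emit:
move_arm(deltas=[-0.03,0.094,0,0.04,-0.06,0.188,0,0.08,-0.09,0.282,0,0.12,-0.12,0.376,0,0.17,-0.15,0.47,0,0.22])

```text
time: 30.45
eef_pos: [544.1, -115.1, 231.2]
eef_rot: [[0.942, -0.334, 0.0], [-0.334, -0.942, 0.0], [0.0, -0.0, -1.0]]
wrist_force: [1.4, -0.4, 0.6]
opening: 0.598
grasp_force: 0.0
```

```bash
python3 -c "
from h import *
st();go(487,-420,235,-28.2)
"
```

```text
30.4 [ 544.1 -115.1  231.2] F [ 1.4 -0.4  0.6] op 0.598 g 0.0 q [-0.74  0.55  1.25  1.82 -0.57  1.2  -1.22]
row [ 0.0963  0.6129 -0.0078] 0.0757 | mm [ 48.1 306.5  -3.9] deg 8.7 q7 -1.22 yaw -19.5 F [ 1.4 -0.4  0.6] op 0.598 t 30.4
```

Emit:
move_arm(deltas=[0.016,0.095,0,0.02,0.032,0.19,0,0.04,0.048,0.285,0,0.06,0.064,0.38,0,0.075,0.075,0.475,0,0.075])

```text
time: 30.95
eef_pos: [501.3, -351.7, 230.8]
eef_rot: [[0.883, -0.469, -0.0], [-0.469, -0.883, 0.0], [-0.0, 0.0, -1.0]]
wrist_force: [0.2, 0.9, -0.2]
opening: 0.6
grasp_force: 0.0
```

Emit:
move_arm(deltas=[0,0.09,0,0,0,0.13,0,0,0,0.13,0,0,0,0.13,0,0,0,0.13,0,0])

```text
time: 31.45
eef_pos: [472.3, -406.1, 230.8]
eef_rot: [[0.885, -0.466, -0.0], [-0.466, -0.885, 0.001], [-0.0, -0.001, -1.0]]
wrist_force: [-0.4, 0.5, 0.6]
opening: 0.598
grasp_force: 0.0
```

```bash
python3 -c "
from h import *
st();look('pics/w6.png',((548.6,-452.9,-28.2),))
go(548.6,-452.9,100,-28.2)
"
```

```text
31.4 [ 472.3 -406.1  230.8] F [-0.4  0.5  0.6] op 0.598 g 0.0 q [-0.09  0.64  1.14  1.65 -0.61  1.26 -0.88]
row [0.1788 0.0123 0.2616] 0.0038 | mm [ 89.4   6.2 130.8] deg 0.4 q7 -0.88 yaw -27.8 F [-0.   0.4  0.7] op 0.597 t 31.5
```

View pics/w6.png

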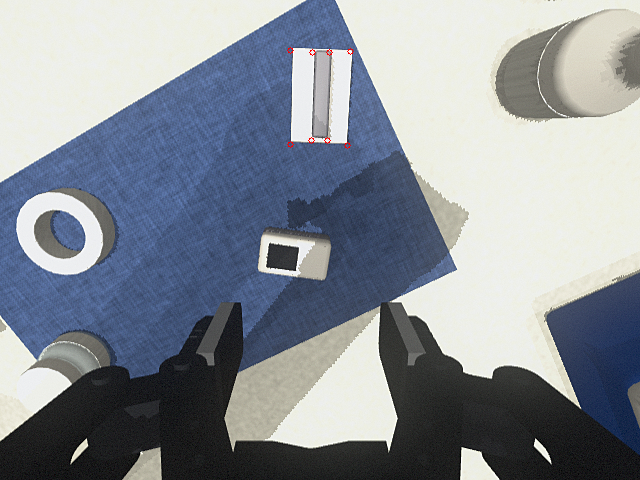

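b sits where predicted, with its rib at (314–330, 50–137), and is clear of the clip at (295,253). Picking it.

Emit:
move_arm(deltas=[0.07,0.005,0,0.004,0.14,0.01,0.05,0.005,0.179,0.013,0.13,0.007,0.179,0.013,0.21,0.007,0.179,0.013,0.262,0.007])

```text
time: 32.0
eef_pos: [548.0, -452.6, 96.4]
eef_rot: [[0.878, -0.478, -0.003], [-0.478, -0.878, 0.002], [-0.003, -0.001, -1.0]]
wrist_force: [-0.7, -0.1, -0.2]
opening: 0.605
grasp_force: 0.0
```

Emit:
move_arm(deltas=[0,0,0.02,0,0,0,0.05,0,0,0,0.09,0,0,0,0.12,0,0,0,0.12,0])

```text
time: 32.5
eef_pos: [546.6, -453.9, 37.9]
eef_rot: [[0.877, -0.48, -0.002], [-0.48, -0.877, 0.002], [-0.003, -0.001, -1.0]]
wrist_force: [0.9, 0.1, -0.1]
opening: 0.599
grasp_force: 0.0
```

```bash
python3 -c "
from h import *
st();go(548.6,-452.9,31.5,-28.8)
"
```

```text
32.5 [ 546.6 -453.9   37.9] F [ 0.9  0.1 -0.1] op 0.599 g 0.0 q [ 0.09  0.95  0.93  1.56 -0.84  1.07 -0.83]
row [ 0.0026 -0.0036  0.0128] 0.0008 | mm [ 1.3 -1.8  6.4] deg 0.1 q7 -0.83 yaw -28.7 F [ 0.9  0.1 -0.1] op 0.599 t 32.5
```

Emit:
move_arm(deltas=[0.002,-0.003,0.013,0,0.002,-0.003,0.013,0,0.002,-0.003,0.013,0,0.002,-0.003,0.013,0,0.002,-0.003,0.013,0])

```text
time: 33.0
eef_pos: [548.9, -454.5, 34.2]
eef_rot: [[0.877, -0.481, 0.001], [-0.481, -0.877, -0.0], [0.001, 0.0, -1.0]]
wrist_force: [0.6, 0.2, 0.2]
opening: 0.603
grasp_force: 0.0
```

Emit:
move_arm(deltas=[0,0,0,0,0,0,0,0,0,0,0,0,0,0,0,0,0,0,0,0], hand=-1)

```text
time: 33.5
eef_pos: [548.8, -454.4, 33.9]
eef_rot: [[0.877, -0.481, 0.0], [-0.481, -0.877, -0.0], [0.0, 0.0, -1.0]]
wrist_force: [-0.1, 0.4, 1.9]
opening: 0.126
grasp_force: 58.6
```

Emit:
move_arm(deltas=[0,0,-0.06,0,0,0,-0.14,0,0,0,-0.22,0,0,0,-0.3,0,0,0,-0.32,0])

```text
time: 34.0
eef_pos: [549.4, -456.0, 198.7]
eef_rot: [[0.877, -0.481, 0.004], [-0.481, -0.877, -0.004], [0.006, 0.001, -1.0]]
wrist_force: [0.7, -0.1, -1.1]
opening: 0.13
grasp_force: 58.8
```

```bash
python3 -c "
from h import *
st();go(598.9,93.1,190,5.8)
"
```

```text
34.0 [ 549.4 -456.   198.7] F [ 0.7 -0.1 -1.1] op 0.13 g 58.8 q [ 0.05  0.8   1.05  1.44 -0.7   1.3  -0.92]
row [-0.4413 -1.0106  0.0133] -0.3014 | mm [-220.6 -505.3    6.7] deg -34.5 q7 -0.92 yaw -28.7 F [ 0.7 -0.1 -1.1] op 0.13 t 34.0
```

Emit:
move_arm(deltas=[-0.038,-0.087,0,-0.025,-0.076,-0.174,0,-0.05,-0.114,-0.261,0,-0.08,-0.152,-0.348,0,-0.11,-0.19,-0.435,0,-0.14])

```text
time: 34.5
eef_pos: [569.5, -215.5, 192.8]
eef_rot: [[0.976, -0.217, -0.001], [-0.217, -0.976, 0.001], [-0.001, -0.0, -1.0]]
wrist_force: [0.6, 0.6, -1.8]
opening: 0.133
grasp_force: 58.9
```

```bash
python3 -c "
from h import *
st();go(598.9,93.1,190,5.8)
"
```

```text
34.5 [ 569.5 -215.5  192.8] F [ 0.6  0.6 -1.8] op 0.133 g 58.9 q [-0.43  0.63  1.09  1.73 -0.61  1.16 -0.96]
row [-0.0765 -0.6153  0.006 ] -0.1599 | mm [ -38.2 -307.6    3. ] deg -18.3 q7 -0.96 yaw -12.5 F [ 0.6  0.6 -1.8] op 0.133 t 34.5
```

Emit:
move_arm(deltas=[-0.012,-0.095,0,-0.03,-0.024,-0.19,0,-0.06,-0.036,-0.285,0,-0.1,-0.048,-0.38,0,-0.13,-0.06,-0.475,0,-0.16])

```text
time: 35.0
eef_pos: [592.2, 22.7, 193.1]
eef_rot: [[0.995, 0.101, -0.001], [0.101, -0.995, 0.0], [-0.001, -0.0, -1.0]]
wrist_force: [1.6, -0.8, -1.6]
opening: 0.121
grasp_force: 58.9
```

```bash
python3 -c "
from h import *
st();go(598.9,93.1,190,5.8)
"
```

```text
35.0 [592.2  22.7 193.1] F [ 1.6 -0.8 -1.6] op 0.121 g 58.9 q [-0.84  0.58  1.06  1.77 -0.56  1.13 -1.07]
row [ 0.0276 -0.1387  0.0062] 0.0002 | mm [ 13.8 -69.3   3.1] deg 0.0 q7 -1.07 yaw 5.8 F [ 1.6 -0.8 -1.6] op 0.121 t 35.0
```

Emit:
move_arm(deltas=[0.014,-0.07,0,0,0.026,-0.13,0,0,0.026,-0.13,0.05,0,0.026,-0.13,0.12,0,0.026,-0.13,0.19,0])

```text
time: 35.5
eef_pos: [598.9, 87.1, 97.1]
eef_rot: [[0.995, 0.1, -0.0], [0.1, -0.995, 0.0], [-0.0, -0.0, -1.0]]
wrist_force: [0.2, -0.1, -0.7]
opening: 0.128
grasp_force: 58.9
```

Emit:
move_arm(deltas=[0,0,0,0,0,0,0,0,0,0,0,0,0,0,0,0,0,0,0,0])

```text
time: 36.0
eef_pos: [600.0, 86.5, 100.0]
eef_rot: [[0.995, 0.099, 0.002], [0.099, -0.995, 0.001], [0.002, -0.001, -1.0]]
wrist_force: [0.4, 0.6, -1.1]
opening: 0.131
grasp_force: 58.8
```

```bash
python3 -c "
from h import *
st();go(598.9,93.1,61,5.8)
"
```

```text
36.0 [600.   86.5 100. ] F [ 0.4  0.6 -1.1] op 0.131 g 58.8 q [-0.86  0.71  0.95  1.82 -0.69  0.99 -1.09]
row [-0.0011 -0.0133  0.0781] -0.0012 | mm [-0.5 -6.7 39. ] deg -0.1 q7 -1.09 yaw 5.7 F [ 0.4  0.6 -1.1] op 0.131 t 36.0
```

Emit:
move_arm(deltas=[-0.001,-0.013,0,0,-0.001,-0.013,0,0,-0.001,-0.013,0.01,0,-0.001,-0.013,0.02,0,-0.001,-0.013,0.03,0])

```text
time: 36.5
eef_pos: [598.0, 92.8, 83.1]
eef_rot: [[0.995, 0.099, -0.0], [0.099, -0.995, -0.0], [-0.0, 0.0, -1.0]]
wrist_force: [-0.3, -0.3, -1.7]
opening: 0.125
grasp_force: 58.9
```

```bash
python3 -c "
from h import *
st();go(598.9,93.1,61,5.8)
"
```

```text
36.5 [598.   92.8  83.1] F [-0.3 -0.3 -1.7] op 0.125 g 58.9 q [-0.86  0.73  0.93  1.83 -0.71  0.96 -1.09]
row [ 0.0018 -0.0005  0.0442] -0.0012 | mm [ 0.9 -0.3 22.1] deg -0.1 q7 -1.09 yaw 5.7 F [-0.3 -0.3 -1.7] op 0.125 t 36.5
```

Emit:
move_arm(deltas=[0,0,0.01,0,0,0,0.02,0,0,0,0.03,0,0,0,0.038,0,0,0,0.046,0])

```text
time: 37.0
eef_pos: [598.2, 92.8, 60.4]
eef_rot: [[0.995, 0.099, -0.0], [0.099, -0.995, 0.0], [-0.0, -0.0, -1.0]]
wrist_force: [1.2, -0.4, -1.4]
opening: 0.126
grasp_force: 59.0
```

Emit:
move_arm(deltas=[0,0,0.004,0,0,0,0.008,0,0,0,0.012,0,0,0,0.016,0,0,0,0.018,0])

```text
time: 37.5
eef_pos: [598.1, 92.8, 52.4]
eef_rot: [[0.995, 0.099, -0.0], [0.099, -0.995, 0.001], [-0.0, -0.001, -1.0]]
wrist_force: [-2.9, 0.4, 5.7]
opening: 0.126
grasp_force: 60.1
```

```bash
python3 -c "
from h import *
st();go(598.9,93.1,51,5.8)
"
```

```text
37.5 [598.1  92.8  52.4] F [-2.9  0.4  5.7] op 0.126 g 60.1 q [-0.83  0.76  0.89  1.84 -0.75  0.91 -1.06]
row [ 0.0016 -0.0005  0.0027] -0.0012 | mm [ 0.8 -0.3  1.4] deg -0.1 q7 -1.06 yaw 5.7 F [-2.9  0.4  5.7] op 0.126 t 37.5
```

Emit:
move_arm(deltas=[0,0,0.003,0,0,0,0.006,0,0,0,0.008,0,0,0,0.01,0,0,0,0.01,0])

```text
time: 38.0
eef_pos: [598.4, 92.7, 50.4]
eef_rot: [[0.995, 0.098, 0.0], [0.098, -0.995, 0.003], [0.001, -0.003, -1.0]]
wrist_force: [-13.5, 0.9, 36.5]
opening: 0.127
grasp_force: 64.4
```

Emit:
move_arm(deltas=[0,0,-0.01,0,0,0,-0.01,0,0,0,-0.01,0,0,0,-0.01,0,0,0,-0.01,0], hand=0.2)

```text
time: 38.5
eef_pos: [598.0, 92.8, 51.3]
eef_rot: [[0.995, 0.099, -0.0], [0.099, -0.995, -0.0], [-0.001, 0.0, -1.0]]
wrist_force: [-0.2, -0.5, -0.0]
opening: 0.595
grasp_force: 0.0
```

Emit:
move_arm(deltas=[0,0,-0.08,0,0,0,-0.16,0,0,0,-0.24,0,0,0,-0.3,0,-0.1,-0.05,-0.36,0])

```text
time: 39.0
eef_pos: [560.6, 105.3, 227.8]
eef_rot: [[0.996, 0.094, 0.006], [0.094, -0.996, -0.003], [0.005, 0.003, -1.0]]
wrist_force: [-0.7, 1.5, 1.7]
opening: 0.602
grasp_force: 0.0
```

Emit:
move_arm(deltas=[-0.06,-0.05,0,0,-0.06,-0.05,0,0,-0.06,-0.05,0,0,-0.06,-0.05,0,0,-0.06,-0.05,0,0])

```text
time: 39.5
eef_pos: [525.4, 129.3, 225.3]
eef_rot: [[0.995, 0.097, 0.0], [0.097, -0.995, -0.001], [0.0, 0.001, -1.0]]
wrist_force: [0.4, -0.1, 0.7]
opening: 0.599
grasp_force: 0.0
```

```bash
python3 -c "
from h import *
st();u=(599.9,82.55,np.radians(5.79))
gs=[(*place(u,[0,y,0])[0][:2],5.8) for y in(10,80,150)]
look('pics/w7.png',gs,45,73)
im=capture('side');cv2.imwrite('pics/side1.png',cv2.resize(im[160:310,170:400],None,fx=3.4,fy=3.4,interpolation=cv2.INTER_CUBIC))
"
```

```text
39.5 [525.4 129.3 225.3] F [ 0.4 -0.1  0.7] op 0.599 g 0.0 q [-1.18  0.47  1.17  1.86 -0.48  1.13 -1.31]
```

View pics/w7.png

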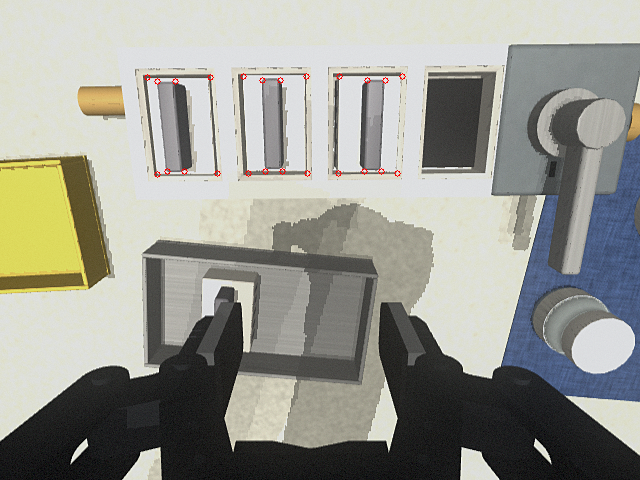

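View pics/side1.png

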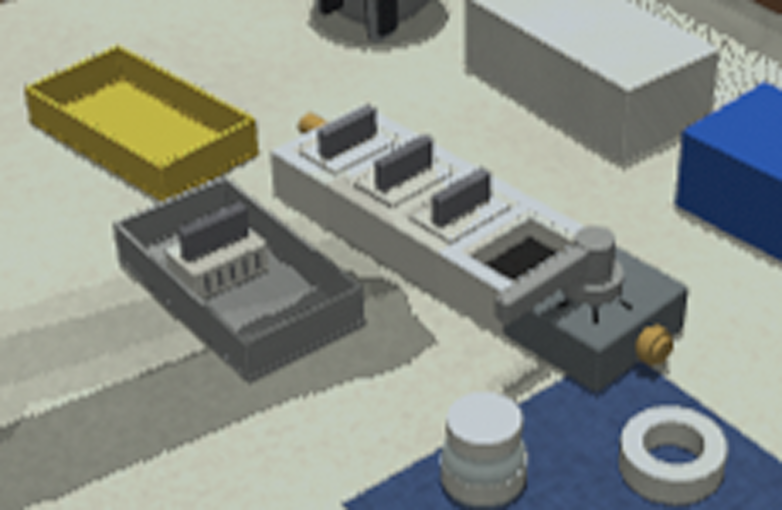

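All three fresh cartridges sit flush in bays 3, 2 and 1, at (180,125), (272,125) and (368,125) in the wrist view. The used one is in the steel tray, the drape has no cartridges left, and the lever is still shut. Next is the valve.

```bash
python3 -c "
from h import *
go(538.9,-58.3,150,4.8)
"
```

```text
row [-0.0092  0.376   0.1508] 0.0066 | mm [ -4.6 188.   75.4] deg 0.8 q7 -1.31 yaw 5.6 F [-0.5 -0.9 -0.5] op 0.6 t 39.6
```

Emit:
move_arm(deltas=[-0.002,0.09,0,0.006,-0.004,0.18,0,0.006,-0.008,0.27,0.04,0.006,-0.009,0.36,0.09,0.006,-0.009,0.376,0.15,0.006])

```text
time: 40.1
eef_pos: [539.2, -63.9, 150.9]
eef_rot: [[0.997, 0.079, 0.003], [0.079, -0.997, -0.002], [0.003, 0.003, -1.0]]
wrist_force: [0.6, -0.3, 0.1]
opening: 0.6
grasp_force: 0.0
```

Emit:
move_arm(deltas=[0,0,0,0,0,0,0,0,0,0,0,0,0,0,0,0,0,0,0,0])

```text
time: 40.6
eef_pos: [539.4, -56.0, 151.2]
eef_rot: [[0.996, 0.089, 0.001], [0.089, -0.996, 0.0], [0.001, -0.0, -1.0]]
wrist_force: [0.7, 0.5, -0.7]
opening: 0.601
grasp_force: 0.0
```

```bash
python3 -c "
from h import *
go(538.9,-58.3,60.5,4.8)
"
```

```text
row [-0.0017  0.0046  0.1813] 0.0025 | mm [-0.8  2.3 90.7] deg 0.3 q7 -0.92 yaw 5.1 F [ 0.7  0.5 -0.7] op 0.601 t 40.6
```

Emit:
move_arm(deltas=[-0.001,0.004,0.06,0.002,-0.001,0.004,0.12,0.002,-0.001,0.004,0.18,0.002,-0.001,0.004,0.18,0.002,-0.001,0.004,0.18,0.002])

```text
time: 41.1
eef_pos: [538.6, -59.1, 61.1]
eef_rot: [[0.997, 0.083, -0.0], [0.083, -0.997, -0.0], [-0.0, 0.0, -1.0]]
wrist_force: [1.0, -0.6, 0.5]
opening: 0.604
grasp_force: 0.0
```

Emit:
move_arm(deltas=[0,0,0,0,0,0,0,0,0,0,0,0,0,0,0,0,0,0,0,0], hand=-1)

```text
time: 41.6
eef_pos: [539.2, -57.9, 61.7]
eef_rot: [[0.996, 0.085, 0.001], [0.085, -0.996, 0.002], [0.001, -0.002, -1.0]]
wrist_force: [-2.0, 3.7, 9.3]
opening: 0.156
grasp_force: 57.9
```

```bash
cat >> h.py <<'E'
def val():
    st();s=read_state();d=s['eef_pos'][:2]-AX;o=(np.degrees(np.arctan2(d[1],d[0]))-CL+180)%360-180;R=s['eef_rot'];r=np.hypot(*d)
    print(r,o,(np.degrees(np.arctan2(R[1,0],R[0,0]))-5.8)%180); return o,r
E
python3 -c "
from h import *
o,r=val();arc(o,24,5,r,61)"
```

```text
41.6 [539.2 -57.9  61.7] F [-2.   3.7  9.3] op 0.156 g 57.9 q [-0.63  0.65  0.9   2.   -0.71  0.83 -0.81]
74.58928699378838 -1.1431509808126634 179.06132937511978
[0.001, 0.013, 0.001, -0.042]
[0.002, 0.026, 0.001, -0.086]
[0.005, 0.039, 0.001, -0.13]
[0.009, 0.051, 0.001, -0.174]
[0.014, 0.063, 0.001, -0.218]
```

Emit:
move_arm(deltas=[0.001,0.013,0,-0.042,0.002,0.026,0,-0.086,0.005,0.039,0,-0.13,0.009,0.051,0,-0.174,0.014,0.063,0,-0.218])

```text
time: 42.1
eef_pos: [549.5, -88.5, 61.8]
eef_rot: [[0.866, 0.5, 0.002], [0.5, -0.866, 0.002], [0.003, -0.001, -1.0]]
wrist_force: [1.7, 6.1, 5.7]
opening: 0.153
grasp_force: 57.9
```

```bash
python3 -c "
from h import *
o,r=val();arc(o,44.5,5,75.2,61)"
```

```text
42.1 [549.5 -88.5  61.8] F [1.7 6.1 5.7] op 0.153 g 57.9 q [-0.49  0.62  0.78  1.96 -0.61  0.81 -0.41]
73.8120547311724 24.0104381688451 24.231535790482734
[-0.002, 0.011, 0.002, -0.034]
[-0.001, 0.021, 0.001, -0.07]
[0.001, 0.032, 0.001, -0.105]
[0.003, 0.042, 0.001, -0.141]
[0.007, 0.053, 0.001, -0.177]
```

Emit:
move_arm(deltas=[-0.001,0.011,0,-0.034,0,0.021,0,-0.07,0.002,0.032,0,-0.105,0.004,0.042,0,-0.141,0.008,0.053,0,-0.177])

```text
time: 42.6
eef_pos: [566.8, -108.5, 61.8]
eef_rot: [[0.639, 0.77, 0.003], [0.77, -0.639, 0.003], [0.004, 0.001, -1.0]]
wrist_force: [2.2, 7.7, 5.6]
opening: 0.151
grasp_force: 58.5
```

Emit:
move_arm(deltas=[0,0,0,0,0,0,0,0,0,0,0,0,0,0,0,0,0,0,0,0])

```text
time: 43.1
eef_pos: [566.9, -108.5, 61.8]
eef_rot: [[0.641, 0.768, 0.004], [0.768, -0.641, 0.003], [0.004, 0.001, -1.0]]
wrist_force: [4.0, 6.5, 3.4]
opening: 0.15
grasp_force: 59.1
```

```bash
python3 -c "
from h import *
o,r=val()"
```

```text
43.1 [ 566.9 -108.5   61.8] F [4.  6.5 3.4] op 0.15 g 59.1 q [-0.38  0.62  0.68  1.91 -0.54  0.8  -0.11]
73.3956016789222 44.783634802279266 44.36659887485511
```

Emit:
move_arm(deltas=[0,0,0,0,0,0,0,0,0,0,0,0,0,0,0,0,0,0,0,0], hand=0.3)

```text
time: 43.6
eef_pos: [564.5, -111.2, 60.3]
eef_rot: [[0.643, 0.766, -0.0], [0.766, -0.643, -0.0], [-0.0, -0.0, -1.0]]
wrist_force: [0.5, -0.0, -0.5]
opening: 0.65
grasp_force: 0.0
```

Emit:
move_arm(deltas=[0,0,-0.06,0,0,0,-0.14,0,0,0,-0.22,0,0,0,-0.24,0,0,0,-0.24,0])

```text
time: 44.1
eef_pos: [565.6, -111.2, 182.0]
eef_rot: [[0.643, 0.766, 0.003], [0.766, -0.643, 0.0], [0.002, 0.002, -1.0]]
wrist_force: [-0.2, -0.9, 0.3]
opening: 0.649
grasp_force: 0.0
```

Emit:
move_arm(deltas=[0,0,0,0,0,0,0,0,0,0,0,0,0,0,0,0,0,0,0,0])

```text
time: 44.6
eef_pos: [564.4, -111.1, 179.9]
eef_rot: [[0.643, 0.766, -0.001], [0.766, -0.643, -0.0], [-0.001, -0.001, -1.0]]
wrist_force: [0.5, -0.2, 0.8]
opening: 0.651
grasp_force: 0.0
```

```bash
python3 -c "
from h import *
st();S=read_state();im=capture('wrist');C=cam('wrist',S)
print(S['eef_pos'],S['eef_rot'])
u=(599.9,82.55,np.radians(5.79))
f=lambda o,r,z:[-r*np.cos(np.radians(o)),-135-r*np.sin(np.radians(o)),z]
for o,c in((45,(0,0,255)),):
    for r in (20,105):
        for s in(-7,7):
            q=f(o,r,90); t=np.radians(o); q[0]+=s*np.sin(t); q[1]-=s*np.cos(t)
            p=proj(C,place(u,[q]))[0]; print(r,s,p.round(1)); cv2.circle(im,tuple(int(round(v)) for v in p),2,c,-1)
for o in(0,45,90):
    for r in(30,40):
        p=proj(C,place(u,[f(o,r,45)]))[0]; cv2.circle(im,tuple(int(round(v)) for v in p),2,(0,200,0),-1)
cv2.imwrite('pics/w8.png',cv2.resize(im[20:320,130:530],None,fx=2,fy=2,interpolation=cv2.INTER_CUBIC))
"
```

```text
44.6 [ 564.4 -111.1  179.9] F [ 0.5 -0.2  0.8] op 0.651 g 0.0 q [-0.48  0.47  0.8   1.82 -0.39  1.02 -0.22]
[ 564.4320863  -111.06978189  179.87286193] [[ 6.42850503e-01  7.65991160e-01 -8.79662150e-04]
 [ 7.65991313e-01 -6.42850884e-01 -2.20111460e-04]
 [-7.34095023e-04 -5.32314803e-04 -9.99999589e-01]]
20 -7 [296.7 152.1]
20 7 [322.1 151.7]
105 -7 [300.  294.2]
105 7 [322.9 293.9]
```

View pics/w8.png

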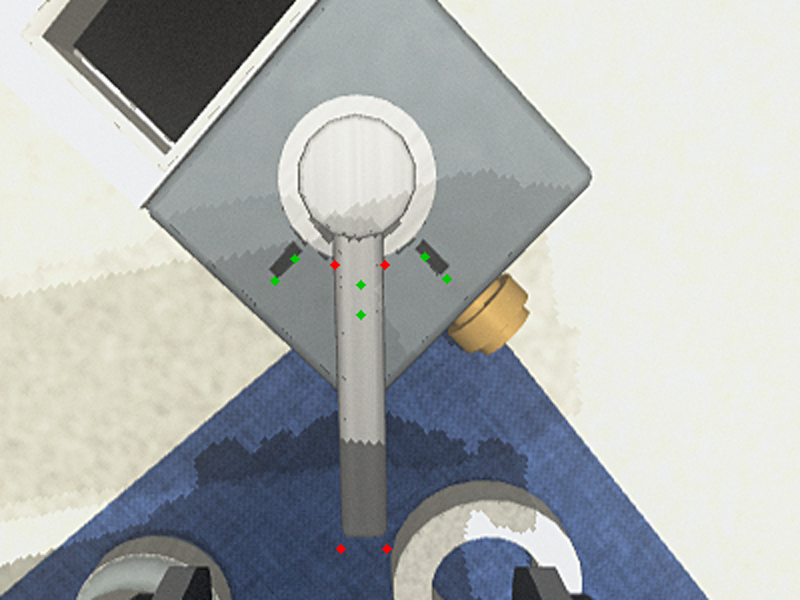

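The final crop shows the lever from (358,265) to (364,535), midway between the end marks at (285,262) and (432,259) and hiding the long middle mark. That agrees with the 45° overlay to about half a degree. The gripper is clear of everything, so I'll hand the job in.

```bash
python3 -c "
from workcell import *
print(finish_job())"
```

```text
the job is handed in; nothing more can be done
None
```

Job handed in after about 45 s: I shut the valve, put the one used cartridge in the steel tray, pressed all three fresh cartridges home in bays 1–3 (bay 0 left over), then set the lever to about 45° over the long middle mark; the judge's result was not shown.

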